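Fetch the sample pot from behind the bottles and cover it on the warming plate

ROBOT

A 7-joint arm with a two-finger parallel gripper is mounted at the origin on the work surface. World frame = base frame: x ahead of the robot, y to its left, z up, the work surface at z = 0. Lengths are in mm, angles in degrees, forces in N, time in s.
With the tool pointing down it reaches from about 400 to 850 mm from the base axis. Payload 4.4 kg.
Tool frame: the origin (TCP) lies between the finger pads; the fingertips stand 11 mm ahead of it and the grasp point (between the pads) lies 8 mm behind it; z points along the fingers, y is the direction in which the jaws open and shut (so a half turn about z gives the same grasp; the last joint's range is limited). The gripper opens to 94 mm and grips with 3 to 60 N. Pads are 16 mm wide; open, the fingers measure 119 mm over their backs; the gripper's body (75 mm by 177 mm) begins 78 mm behind the grasp point.
Start: joints at [67.391, 36.005, 2.206, 86.941, -1.547, 57.084, -1.146], TCP at [209.918, -615.185, 216.478] pointing down, gripper open.
Joint ranges: [-175.42, 175.42], [-21.48, 121.26], [-71.46, 75.88], [10.55, 141.38], [-63.04, 243.04], [13.31, 113.54], [-168.57, 168.57]. Speed limits (degrees/s): [147.25, 147.25, 180, 180, 180, 180, 180].

INTERFACE

Orientations are given as [roll, pitch, yaw] about the fixed x, y, z axes, in that order (R = Rz(yaw) Ry(pitch) Rx(roll)).
In Python, from station import bot gives the robot as it stands.
- The arm moves only by the shell command python3 -m pendant 'ROWS' [OPENING] [FORCE]. ROWS is a JSON object of lists of equal length, an entry for each row: "translation": the shift along the tool's x, y, z in m, a list of three; "turn": the turn about the tool's z in rad. In form: {"translation": [[dx, dy, dz], ...], "turn": [turn, ...]}. A call has 1 to 20 rows; each row shifts and turns the commanded pose from where the row before left it, along the tool's axes as they then stand; what a row does not reach is not made up. A row lasts 1/12 s, in which the tool goes at most 41.7 mm and 7.16 degrees, less where a joint would pass 70% of its speed; a pose out of reach is approached as far as the arm can. A call with a gripper value outside its range is refused whole. OPENING is the finger opening in m, from 0 to 0.094, set as the call begins (- or left out, the last holds). The fingers move at their own pace and stop on an object; FORCE is the grip in N (left out, the last holds). Time passes only in rows, so rows that do not move let the fingers close. It gives the time, the measured TCP pose, the force and the opening at its end, in the units of the state.
- bot.sense(): the state, without advancing time (a new reading comes with each control period).
- bot.snapshot(name): name is "side" or "top" or "wrist"; returns the picture (384x512x3 uint8, red, green, blue); there is no depth.
- bot.calibration(name): a dict with "mtx" (3x3 intrinsics, pixels), "rvec" (rotation vector, rad) and "tvec" (3), from world to camera coordinates, as OpenCV has them. Camera axes: x right, y down, z forward; pixel columns grow to the right and rows downward; lengths in mm; the calibration is good to about 2 mm. The wrist camera is an equidistant fisheye: a pixel r from the principal point sees the ray r / f radians off the axis. A picture is of the moment at which its call begins: read the wrist's pose just before it. calibration takes no time and is no camera call; for the wrist camera it gives the pose at the moment of the call.
- bot.job_done(): hands the job in, once; it reports no verdict.
The state is a dict: "time": time; "joint_positions": joint angles; "joint_velocities": joint speeds; "tau": joint torques, N m; "tool_pos": TCP position; "tool_rot": TCP orientation; "wrist_force": force on the tool from outside, world axes, zero at the start; "ft_torque": the same for the moment, N m; "width": finger opening in mm.
Only numpy, scipy, OpenCV 4.12 (cv2) and the standard library are available. Lean on these libraries where they do the work, as an engineer would, in place of code of your own. Each camera call takes 0.05 s, during which the arm holds its last target.

TASK

The sample pot stands at the closed end of the yellow rack, behind two bottles. Stand both bottles in the steel tray, then fetch the pot to the black disc in the middle of the warming plate and put the black cover over it, and only then stand each bottle back in the rack exactly where it stood at the start. Keep the bottles, pot and cover upright, and do not shift the tip box, the vial or the timer.

Things in the scene. Friction and masses are not known exactly. Their poses are not given: they have to be found in the camera images.
- rack: Yellow lane rack, fixed, 230 (its x) by 82 (its y) by 46 high; origin: centre of underside. Floor 4 thick; walls 6 thick, 46 high on both long sides and the +x end; -x end open; lane 70 wide inside. At the start, near y = 0: pot at about x = +47, one bottle at -12, the other at -72 (either way round), so neighbours are about 10 apart and the pot 38 from the end wall.
- round_bottle: Round amber bottle with black screw cap, loose, about 0.25 kg. Diameter 50 up to 100 high, then a shoulder to 114, cap diameter 30, top at 135. Origin: centre of its underside, z up. Starts in the rack, in front of the pot; to be returned to that same starting place (within 15 mm).
- square_bottle: Square white bottle with blue round cap, loose, about 0.25 kg. 48 by 48, 100 high, cap diameter 36, top at 130. Origin: centre of its underside, z up, x and y square to its sides. Starts in the rack, in front of the pot, sides along the rack's; to be returned to that same starting place (within 15 mm).
- pot: Squat round sample pot, grey with white lid, loose, closed, about 0.1 kg. Diameter 48 (lid 49), 40 high. Origin: centre of its underside, z up. Starts at the closed (+x) end of the rack, below the tops of the rack's walls.
- tray: Low open steel tray, fixed, 180 (its x) by 120 (its y) by 14 high, walls and floor 4 thick. Origin: centre of its underside. Takes both bottles side by side along its x.
- plate: Grey flat warming plate, fixed, 130 by 130 by 30 high, with a flat black disc of diameter 54 marked at the middle of its top. Origin: centre of its underside; the top is 30 above it.
- cover: Round black cover like an upturned cup with a metal knob on top, loose, about 0.15 kg. Outer diameter 84, inner diameter 76, 60 high, hollow 56 high, open below; knob diameter 22 from 60 to 86 high. Origin: centre of its open underside, z up. Stands on the bench at the start.
- tip_box: Grey pipette-tip box with blue lid, loose, 87 by 67 by 59 high. Origin: centre of its underside. Not to be shifted.
- vial: Small vial with white screw cap and paper label, standing on the bench, loose, diameter 28, 60 high. Origin: centre of its underside. Not to be shifted.
- timer: Small white bench timer lying flat, loose, 50 by 44 by 22 high. Origin: centre of its underside. Not to be shifted.
Mind the look-alikes: they are no part of the job. Of the things that look like the plate, the smaller one is meant.

How it is judged:
By the outcome, as a careful person would: the job done as asked, in the order asked, and still so for the second after the job is handed in, with the robot touching nothing.
It also fails if it takes over 149 s, if anything falls off the work surface, if the arm or the gripper's body presses on something with over 40 N, if the wrist force passes 120 N, or if a joint passes its speed limit or range.

## Working session

There is one attempt and no reset: what is moved stays moved. The work goes in short steps, Python scripts to look and compute and a shell command to move; the robot and the scene stay as the last step left them, time stands still between calls to the robot, and variables do not carry over. Pictures are saved under pics/ and viewed, and the job is handed in when it is done.

```bash
ls; mkdir -p pics
python3 - <<'E'
from station import bot
import cv2
s=bot.sense(); print(s)
for n in ["side","top","wrist"]:
    c=bot.calibration(n); print(n,c)
    im=bot.snapshot(n); cv2.imwrite(f"pics/{n}0.png",im[:,:,::-1])
E
```

```text
pics
{'time': 0.0, 'joint_positions': array([67.39204268, 36.05977862,  2.20193718, 86.9927055 , -1.54933696,
       57.08352408, -1.14567078]), 'joint_velocities': array([ 0.11829818,  0.05500963,  0.1035882 ,  0.00783432, -0.01402415,
        0.00149654,  0.01513177]), 'tau': array([ 2.42889191e-04, -5.49725962e+01,  1.14365313e+00, -1.86632037e+01,
       -5.21837594e-02,  2.38045596e-02,  1.88070194e-04]), 'tool_pos': array([ 209.7255143 , -614.57961408,  215.56252017]), 'tool_rot': array([-1.79893616e+02, -9.57985081e-04,  1.88374411e+01]), 'wrist_force': array([0.15516911, 0.29760987, 0.51296247]), 'ft_torque': array([-0.03144689, -0.02726575,  0.01093663]), 'width': 93.86223893426008}
side {'mtx': array([[386.49478985,   0.        , 252.71456413],
       [  0.        , 386.49478985, 191.54044215],
       [  0.        ,   0.        ,   1.        ]]), 'rvec': array([ 2.44516718, -0.12514991,  0.06739923]), 'tvec': array([-469.11489529,   56.41683861, 1033.8306603 ])}
top {'mtx': array([[421.44619882,   0.        , 251.36817581],
       [  0.        , 421.44619882, 191.49196406],
       [  0.        ,   0.        ,   1.        ]]), 'rvec': array([ 2.16888913, -2.14339249,  0.08923606]), 'tvec': array([  12.20519619,  466.23592402, 1327.46994443])}
wrist {'mtx': array([[297.31863964,   0.        , 255.47785023],
       [  0.        , 297.31863964, 191.86333282],
       [  0.        ,   0.        ,   1.        ]]), 'rvec': array([-2.36563816,  1.69258552,  0.23650581]), 'tvec': array([-649.35461783,  -27.3643214 ,  391.92615125])}
```

View pics/side0.png

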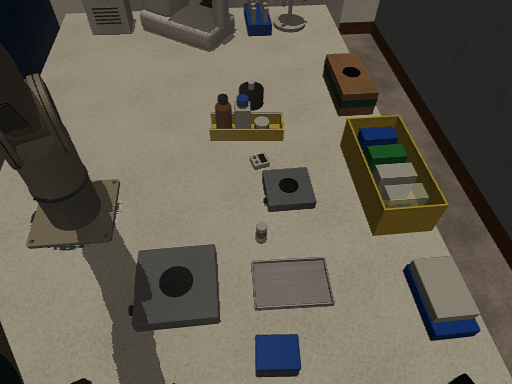

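View pics/top0.png

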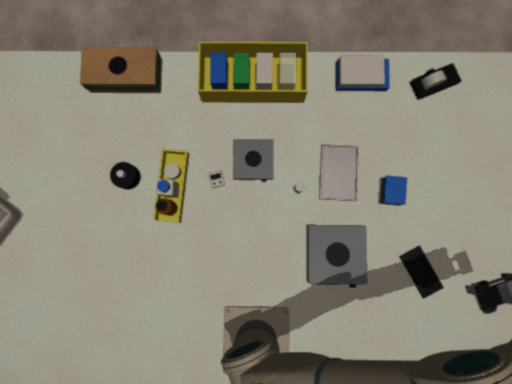

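View pics/wrist0.png

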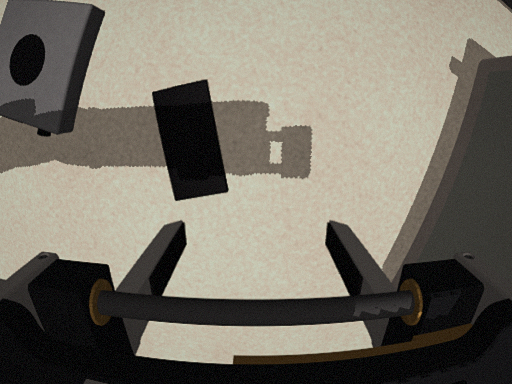

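The side and top views show the whole scene. In the top view I see:
- rack at about (172,186)
- cover at (125,175)
- small plate at (253,160)
- large look-alike plate at (337,254)
- tray at (338,172)
- blue tip box at (394,190)
- vial at (298,188)
- timer at (216,179)

Next I'll enlarge the crops.

```bash
cat > h.py <<'E'
import numpy as np, cv2
from station import bot
def cal(n):
    c=bot.calibration(n); R=cv2.Rodrigues(np.array(c['rvec'],float))[0]; return np.array(c['mtx'],float),R,np.array(c['tvec'],float).ravel()
def ray(n,uv,c=None):
    K,R,t=c or cal(n); x=(uv[0]-K[0,2])/K[0,0]; y=(uv[1]-K[1,2])/K[1,1]
    if n=='wrist':
        r=np.hypot(x,y); s=np.sin(r)/r if r>1e-9 else 1; d=np.array([x*s,y*s,np.cos(r)])
    else: d=np.array([x,y,1.])
    return -R.T@t, R.T@d
def onz(n,uv,z,c=None):
    o,d=ray(n,uv,c); return (o+d*(z-o[2])/d[2])
def proj(n,P,c=None):
    K,R,t=c or cal(n); p=R@np.array(P,float)+t
    if n=='wrist':
        r=np.hypot(p[0],p[1]); th=np.arctan2(r,p[2]); q=p[:2]/r*th
    else: q=p[:2]/p[2]
    return np.array([q[0]*K[0,0]+K[0,2],q[1]*K[1,1]+K[1,2]])
def tri(*obs):
    A=np.zeros((3,3));b=np.zeros(3)
    for n,uv in obs:
        o,d=ray(n,uv); d=d/np.linalg.norm(d); M=np.eye(3)-np.outer(d,d); A+=M;b+=M@o
    return np.linalg.solve(A,b)
def snap(n,name):
    c=cal(n); im=bot.snapshot(n)[:,:,::-1].copy(); cv2.imwrite(f'pics/{name}.png',im); np.savez(f'pics/{name}.npz',K=c[0],R=c[1],t=c[2]); return im,c
def load(name):
    z=np.load(f'pics/{name}.npz'); return cv2.imread(f'pics/{name}.png'),(z['K'],z['R'],z['t'])
def crop(im,x0,y0,x1,y1,name,k=None):
    k=k or min(800/(x1-x0),600/(y1-y0)); c=cv2.resize(im[y0:y1,x0:x1],None,fx=k,fy=k,interpolation=cv2.INTER_CUBIC)
    c=np.clip(255*(c/255.)**0.6,0,255).astype(np.uint8); cv2.imwrite(f'pics/{name}.png',c); return k
E
python3 - <<'E'
from h import *
t=cv2.imread('pics/top0.png');s=cv2.imread('pics/side0.png')
print(crop(t,90,130,420,300,'top0c'),crop(s,190,70,350,190,'side0c'))
for nm,uv,z in [('rack',(172,186),46),('pot',(173,171),44),('sqcap',(163,186),134),('rdcap',(162,207),139),('cover',(124,176),60),('plate',(253,160),30),('tray',(338,172),5),('tip',(394,190),59),('vial',(298,188),60),('timer',(216,179),22),('bigplate',(337,254),40)]:
    print(nm,onz('top',uv,z).round())
E
```

```text
2.4242424242424243 5.0
rack [479. 270.  46.]
pot [527. 268.  44.]
sqcap [468. 278. 134.]
rdcap [405. 277. 139.]
cover [507. 420.  60.]
plate [568.  14.  30.]
tray [ 535. -263.    5.]
tip [ 472. -426.   59.]
vial [ 475. -128.   60.]
timer [506. 133.  22.]
bigplate [ 272. -251.   40.]
```

View pics/top0c.png

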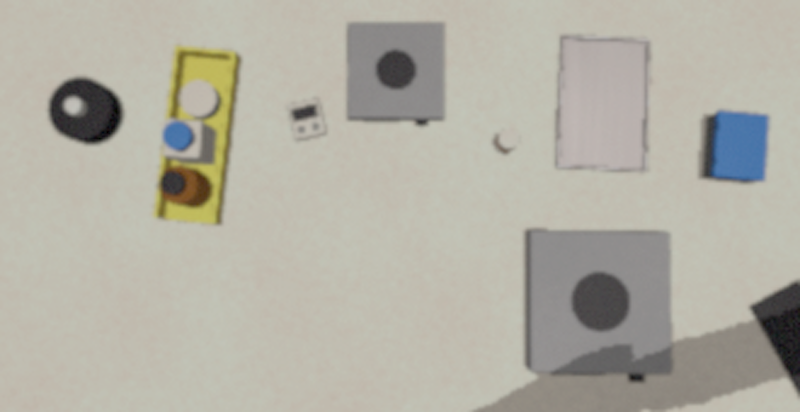

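View pics/side0c.png

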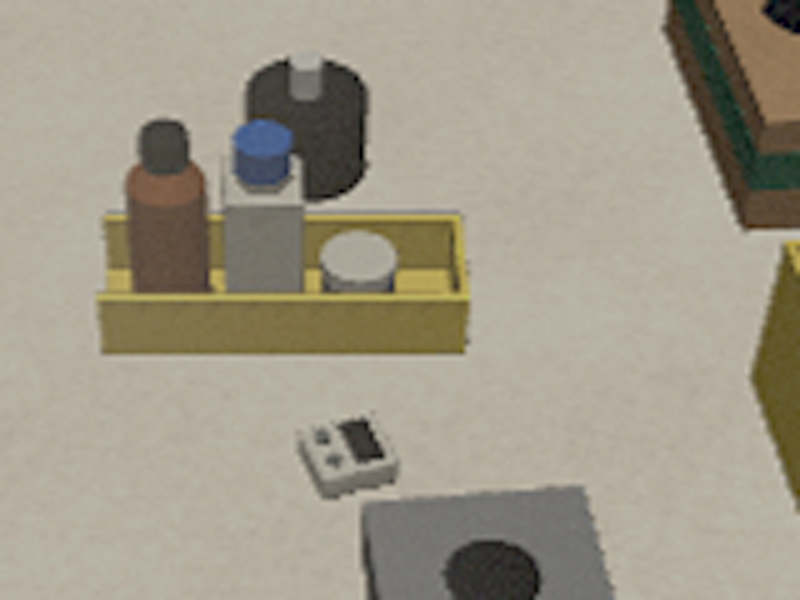

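```bash
cat >> h.py <<'E'
def plan(target, yaw=None, s=None):
    """tool-axes shift (m) to bring TCP from now to world target (mm)"""
    s=s or bot.sense(); p=np.array(s['tool_pos']); y0=s['tool_rot'][2]; d=np.array(target)-p
    c,si=np.cos(np.radians(y0)),np.sin(np.radians(y0))
    print('now',p.round(1),'rot',np.array(s['tool_rot']).round(2),'w',round(s['width'],1),'t',round(s['time'],2),'F',np.array(s['wrist_force']).round(1))
    r=np.array([c*d[0]+si*d[1], si*d[0]-c*d[1], -d[2]])
    print(' tool shift mm',r.round(1), 'turn rad', None if yaw is None else round(np.radians(y0-yaw),4))
E
python3 - <<'E'
from h import *
o,d=ray('wrist',(255.5,191.9)); s=bot.sense(); 
_,R,t=cal('wrist'); 
from scipy.spatial.transform import Rotation as Ro
T=Ro.from_euler('xyz',s['tool_rot'],degrees=True).as_matrix()
print('cam',o,'in tool',T.T@(o-s['tool_pos']),'axis in tool',T.T@d, 'right',T.T@R[0])
# rack corners on top plane z=46 (top view crop pixels/2.424+offset)
for uv in [(179,47),(240,52),(157,216),(220,223)]:
    print(onz('top',(90+uv[0]/2.424,130+uv[1]/2.424),46).round(1))
# tray corners
for uv in [(561,36),(649,40),(556,168),(646,170)]:
    print('tray',onz('top',(90+uv[0]/2.424,130+uv[1]/2.424),14).round(1))
for uv in [(348,23),(444,23),(347,120),(444,120),(396,70)]:
    print('plate',onz('top',(90+uv[0]/2.424,130+uv[1]/2.424),30).round(1))
for nm,uv in [('rack',(98,296)),('rack',(467,298)),('rack',(104,216)),('rack',(462,214))]:
    print(nm,onz('side',(190+uv[0]/5,70+uv[1]/5),46).round(1))
plan([520,-200,330],-4)
E
```

```text
cam [ 285.76924022 -589.2445626   383.79423563] in tool [  80.13723027    0.17681173 -168.01745724] axis in tool [-2.72390948e-01  2.67064061e-04  9.62186625e-01] right [-2.70138597e-04  9.99999925e-01 -2.76608416e-04]
[596.6 299.7  46. ]
[590.6 218.5  46. ]
[373.  320.7  46. ]
[365.  238.1  46. ]
tray [ 622.6 -208.6   14. ]
tray [ 618.1 -326.2   14. ]
tray [ 444.3 -201.1   14. ]
tray [ 442.9 -319.9   14. ]
plate [634.4  77.5  30. ]
plate [635.4 -50.7  30. ]
plate [503.6  76.6  30. ]
plate [504.9 -51.7  30. ]
plate [571.3  12.5  30. ]
rack [365.2 250.9  46. ]
rack [591.2 228.7  46. ]
rack [371.8 327.5  46. ]
rack [600.8 309.3  46. ]
now [ 209.8 -614.7  215.8] rot [-179.92   -0.     18.84] w 93.9 t 0.15 F [ 0.9 -0.1 -0.3]
 tool shift mm [ 427.5 -292.4 -114.2] turn rad 0.3986
```

```bash
python3 -m pendant '{"translation":[[0,0,-0.012],[0,0,-0.012],[0,0,-0.012],[0,0,-0.012],[0,0,-0.012],[0,0,-0.012],[0,0,-0.012],[0,0,-0.012],[0,0,-0.012],[0,0,-0.012]],"turn":[0.041,0.041,0.041,0.041,0.041,0.041,0.041,0.041,0.041,0.041]}' 0.094 
python3 -m pendant '{"translation":[[0.01,-0.015,0],[0.018,-0.028,0],[0.018,-0.028,0],[0.018,-0.028,0],[0.018,-0.028,0],[0.018,-0.028,0],[0.018,-0.028,0],[0.018,-0.028,0],[0.018,-0.028,0],[0.018,-0.028,0],[0.018,-0.028,0],[0.018,-0.028,0],[0.018,-0.028,0],[0.018,-0.028,0],[0.018,-0.028,0],[0.018,-0.028,0],[0.01,-0.015,0],[0,0,0]],"turn":[0,0,0,0,0,0,0,0,0,0,0,0,0,0,0,0,0,0]}'
python3 - <<'E'
from h import *
im,c=snap('wrist','w1'); crop(im,0,0,512,384,'w1c')
plan([430,230,330],-4.6)
E
```

```text
time: 0.98
tool_pos: [209.8, -614.9, 336.7]
tool_rot: [-180.0, 0.0, -4.8]
wrist_force: [-0.0, -0.1, 0.2]
width: 94.1
time: 2.48
tool_pos: [538.2, -184.6, 335.9]
tool_rot: [-179.8, -0.0, -4.2]
wrist_force: [-0.3, 0.2, 0.6]
width: 94.2
now [ 536.5 -187.7  336. ] rot [-1.7994e+02  3.0000e-02 -4.3800e+00] w 94.0 t 2.53 F [-0.3  0.   0.6]
 tool shift mm [-138.1 -408.3    6. ] turn rad 0.0038
```

View pics/w1c.png

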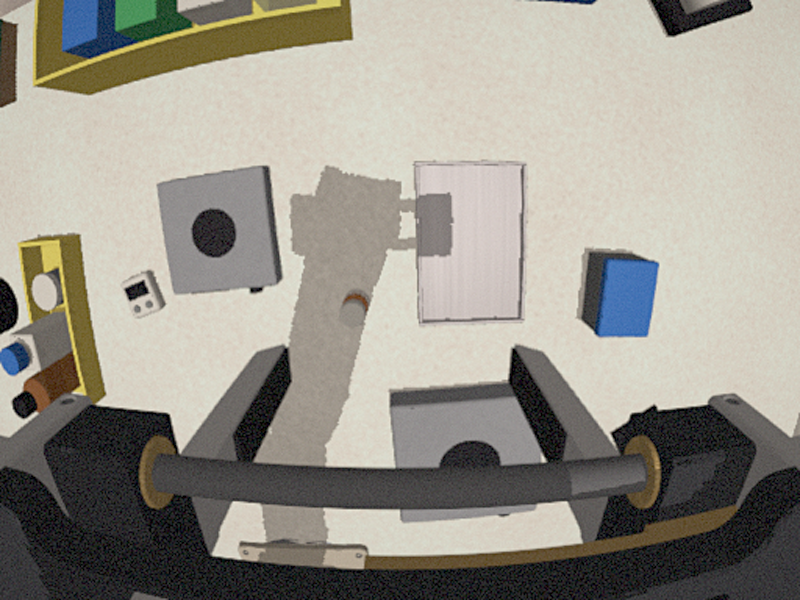

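The wrist view shows the small plate's disc at about (214,233)/1.5625, the tray corners, the vial near (354,305) and the tip box near (625,290). Now on to the rack.

```bash
python3 -m pendant '{"translation":[[-0.004,-0.012,0],[-0.009,-0.026,0],[-0.009,-0.026,0],[-0.009,-0.026,0],[-0.009,-0.026,0],[-0.009,-0.026,0],[-0.009,-0.026,0],[-0.009,-0.026,0],[-0.009,-0.026,0],[-0.009,-0.026,0],[-0.009,-0.026,0],[-0.009,-0.026,0],[-0.009,-0.026,0],[-0.009,-0.026,0],[-0.009,-0.026,0],[-0.009,-0.026,0],[-0.004,-0.012,0],[0,0,0],[0,0,0]],"turn":[0,0,0,0,0,0,0,0,0,0,0,0,0,0,0,0,0,0,0]}'
python3 - <<'E'
from h import *
im,c=snap('wrist','w2'); crop(im,0,0,512,384,'w2c')
print(bot.sense()['tool_pos'],bot.sense()['tool_rot'])
im,c=load('w1'); k=1.5625
for nm,uv,z in [('tray',(416,161),14),('tray',(525,162),14),('tray',(523,322),14),('tray',(417,323),14),('disc',(214,233),30),('vial top',(354,313),60)]:
    print(nm,onz('wrist',(uv[0]/k,uv[1]/k),z,c).round(1))
g=im[60:200,90:190].astype(int)
m=((im.max(2)<70)).astype(np.uint8); m[:, :100]=0; m[:,175:]=0; m[:110]=0;m[190:]=0
n,l,st,ce=cv2.connectedComponentsWithStats(m)
for i in range(1,n):
    if st[i,4]>100: print(st[i],ce[i],onz('wrist',ce[i],30,c).round(1))
E
```

```text
time: 4.12
tool_pos: [426.3, 232.8, 336.5]
tool_rot: [179.9, -0.0, -4.7]
wrist_force: [0.1, -0.2, 0.6]
width: 94.0
[426.72775161 231.9900683  336.43396486] [ 1.79916275e+02 -1.47457006e-02 -4.78715188e+00]
tray [ 628.5 -207.7   14. ]
tray [ 622.4 -323.9   14. ]
tray [ 443.8 -317.9   14. ]
tray [ 452.1 -197.1   14. ]
disc [574.3  14.9  30. ]
vial top [ 482.7 -134.1   60. ]
[168 110   7  52 164] [171.99390244 130.61585366] [598.  -51.6  30. ]
[122 133  29  32 718] [136.43871866 148.6810585 ] [575.1  15.7  30. ]
```

View pics/w2c.png

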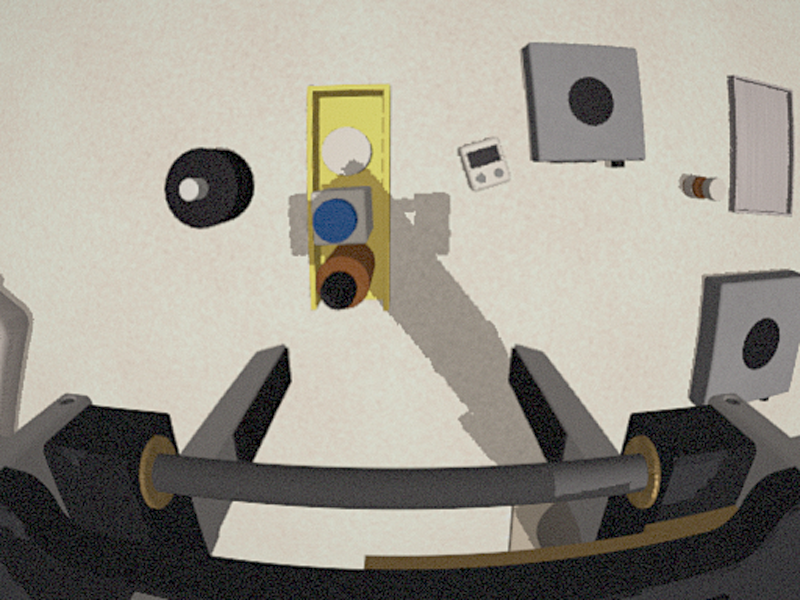

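The wrist view shows the rack (308–390, 85–308), the pot's white lid at (347,150), the blue cap at (335,221), the black cap at (339,290), and the cover's knob at (189,189). All positions are in the 1.5625x crop. The pot could be confused with the vial's white cap. The cover could be confused with the black discs and the round bottle's cap. The plate could be confused with the larger plate at (760,340). By the descriptions, I choose the pot in the rack, the cover with the knob, and the smaller plate at (590,100).

Run:
```python
from h import *
im,c=load('w2'); k=1.5625
W=lambda u,v,z:onz('wrist',((u+.5)/k-.5,(v+.5)/k-.5),z,c)
hsv=cv2.cvtColor(im,cv2.COLOR_BGR2HSV)
def comp(m,box,z,nm):
    m=m.astype(np.uint8); M=np.zeros_like(m); x0,y0,x1,y1=box; M[y0:y1,x0:x1]=m[y0:y1,x0:x1]
    n,l,st,ce=cv2.connectedComponentsWithStats(M); i=1+np.argmax(st[1:,4]); 
    cn,_=cv2.findContours((l==i).astype(np.uint8),cv2.RETR_EXTERNAL,cv2.CHAIN_APPROX_NONE)
    (e,ax,an)=cv2.fitEllipse(cn[0]); print(nm,st[i],ce[i].round(1),np.round(e,1),np.round(ax,1),onz('wrist',e,z,c).round(1))
comp((hsv[...,0]>100)&(hsv[...,0]<125)&(hsv[...,1]>120),(195,120,232,160),134,'sq cap')
comp(im.max(2)<45,(200,168,232,202),139,'rd cap')
comp((hsv[...,1]<60)&(hsv[...,2]>150),(200,70,245,115),44,'pot lid')
comp((hsv[...,2]>140)&(hsv[...,1]<60),(112,110,128,132),86,'knob')
comp(im.max(2)<75,(360,45,400,85),30,'disc')
for nm,uv in [('far L',(309,86)),('far R',(390,85)),('near R',(390,309)),('near L',(311,310))]: print(nm,W(*uv,46).round(1))
crop(im,185,45,260,205,'w2rack'); crop(im,100,90,170,150,'w2cov')
```

```text
sq cap [201 127  28  28 609] [214.  140.7] [214.  140.7] [26.3 27.7] [472.6 281.  134. ]
rd cap [205 173  24  25 448] [216.4 185.4] [216.3 185.4] [22.1 24. ] [415.9 283.6 139. ]
pot lid [206  82  31  30 639] [220.5  94.9] [220.6  95.2] [26.5 30.9] [533.9 277.1  44. ]
knob [115 115  12  13 127] [120.5 121. ] [120.5 121. ] [11.2 12.5] [514.6 427.7  86. ]
disc [363  49  30  32 733] [377.8  64.4] [377.8  64.4] [27.6 32. ] [574.7  16.7  30. ]
far L [601.7 307.1  46. ]
far R [593.6 227.9  46. ]
near R [368.3 247.1  46. ]
near L [373.9 329.5  46. ]
```

View pics/w2rack.png

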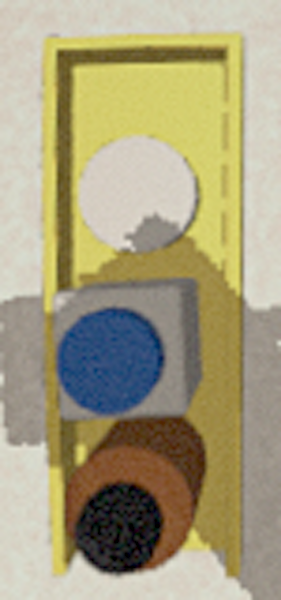

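View pics/w2cov.png

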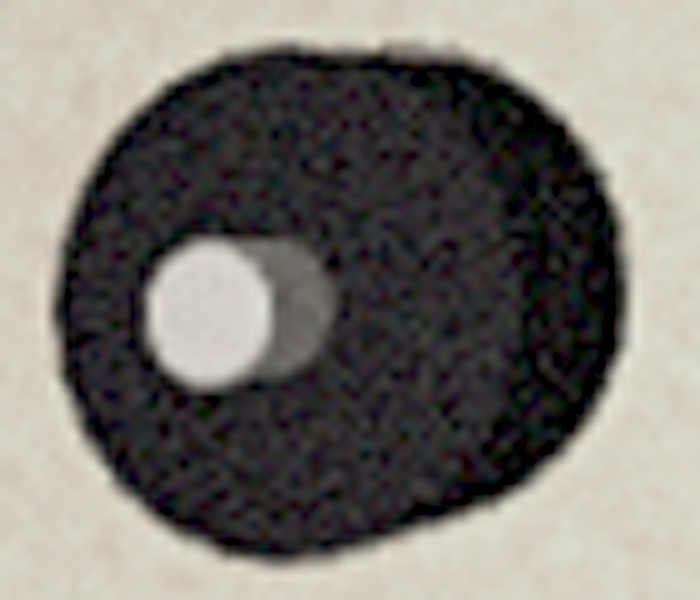

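```bash
python3 -m pendant '{"translation":[[-0.0045,-0.0127,0.01],[-0.004,-0.0127,0.022],[-0.004,-0.0127,0.022],[-0.004,-0.0127,0.022],[0,0,0.022],[0,0,0.022],[0,0,0.022],[0,0,0.014],[0,0,0],[0,0,0]],"turn":[0,0.004,0,0,0,0,0,0,0,0]}' 0.094
python3 - <<'E'
from h import *
im,c=snap('wrist','w3'); crop(im,0,0,512,384,'w3c')
im,c=snap('top','t3'); crop(im,110,130,250,235,'t3c')
plan([414.5,284,72],-5)
E
```

```text
time: 5.0
tool_pos: [414.9, 284.1, 180.3]
tool_rot: [179.9, 0.0, -5.0]
wrist_force: [0.8, 0.4, 0.0]
width: 93.8
now [415.4 285.5 181.5] rot [-1.7996e+02 -1.0000e-01 -4.9800e+00] w 93.5 t 5.1 F [ 0.9 -0.3  0.2]
 tool shift mm [ -0.8   1.6 109.5] turn rad 0.0003
```

View pics/w3c.png

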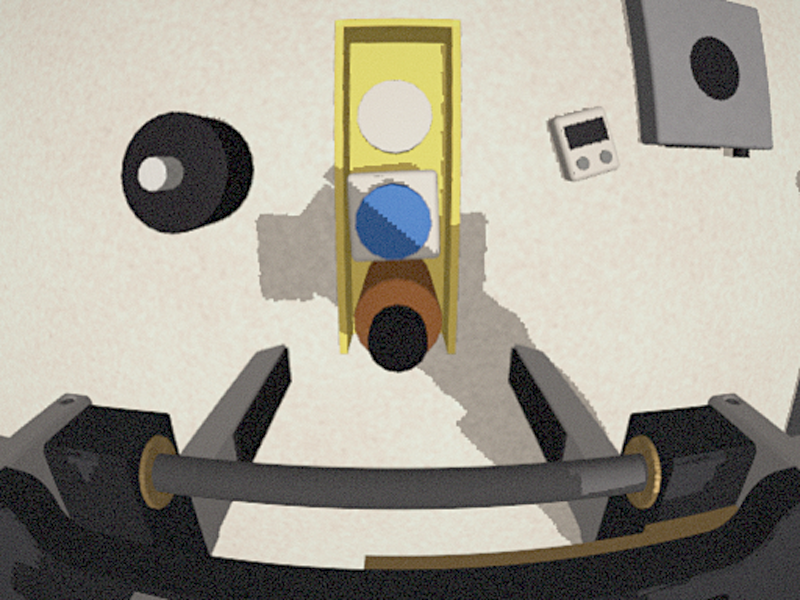

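The view shows the round cap at (398,338) midway between the fingers, the blue cap at (393,221), and the lid at (395,116). The camera is now close, so I'll re-measure.

```bash
cat >> h.py <<'E'
def comp(im,c,m,box,z,nm,cam='wrist'):
    m=m.astype(np.uint8); M=np.zeros_like(m); x0,y0,x1,y1=box; M[y0:y1,x0:x1]=m[y0:y1,x0:x1]
    n,l,st,ce=cv2.connectedComponentsWithStats(M); i=1+np.argmax(st[1:,4]); 
    cn,_=cv2.findContours((l==i).astype(np.uint8),cv2.RETR_EXTERNAL,cv2.CHAIN_APPROX_NONE)
    cn=max(cn,key=len); (e,ax,an)=cv2.fitEllipse(cn); p=onz(cam,e,z,c); print(nm,st[i],np.round(e,1),np.round(ax,1),p.round(1)); return p
E
python3 - <<'E'
from h import *
im,c=load('w3'); k=1.5625
W=lambda u,v,z:onz('wrist',((u+.5)/k-.5,(v+.5)/k-.5),z,c)
hsv=cv2.cvtColor(im,cv2.COLOR_BGR2HSV)
comp(im,c,(hsv[...,0]>100)&(hsv[...,0]<125)&(hsv[...,1]>120),(220,110,285,170),134,'sq cap')
comp(im,c,im.max(2)<45,(230,190,278,240),139,'rd cap')
comp(im,c,(hsv[...,1]<60)&(hsv[...,2]>120),(222,45,282,103),44,'pot lid')
comp(im,c,(hsv[...,2]>140)&(hsv[...,1]<60),(86,98,107,123),86,'knob')
comp(im,c,im.max(2)<75,(440,20,476,66),30,'disc')
for nm,uv in [('far L',(336,21)),('far R',(461,20)),('near R',(452,353)),('near L',(343,353))]: print(nm,W(*uv,46).round(1))
E
```

```text
sq cap [ 228  117   48   49 1800] [251.2 141.5] [46.7 47.3] [472.2 282.1 134. ]
rd cap [ 235  195   39   43 1316] [254.2 216.2] [38.1 42.1] [416.9 284.9 139. ]
pot lid [ 229   51   48   47 1705] [252.2  74. ] [45.  46.5] [531.7 276.9  44. ]
knob [ 89 101  17  21 293] [ 97.1 110.9] [16.5 20.5] [514.6 427.7  86. ]
disc [ 441   23   33   42 1011] [457.   43.3] [29.  42.2] [574.6  17.4  30. ]
far L [600.9 308.9  46. ]
far R [594.4 227.9  46. ]
near R [367.5 251.   46. ]
near L [374.3 327.5  46. ]
```

```bash
python3 -m pendant '{"translation":[[0.001,0.001,0.01],[0,0,0.02],[0,0,0.02],[0,0,0.02],[0,0,0.02],[0,0,0.012],[0,0,0.007],[0,0,0],[0,0,0]],"turn":[0,0,0,0,0,0,0,0,0]}' 0.094
python3 - <<'E'
from h import *
im,c=snap('side','s4'); crop(im,190,50,320,150,'s4c')
plan([416,285,72],-5)
E
```

```text
time: 5.85
tool_pos: [415.6, 285.1, 71.7]
tool_rot: [-180.0, -0.0, -4.9]
wrist_force: [-0.3, -0.3, 0.3]
width: 94.2
now [415.8 285.3  72.2] rot [-1.7994e+02 -7.0000e-02 -4.8900e+00] w 94.0 t 5.9 F [-0.8  0.7  0.1]
 tool shift mm [0.2 0.3 0.2] turn rad 0.0019
```

View pics/s4c.png

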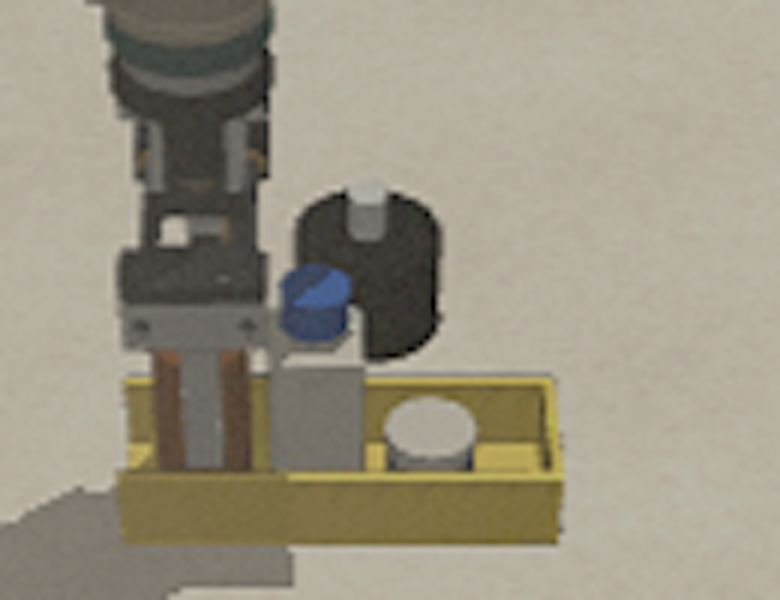

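The finger is centred on the round bottle, so I'll close.

```bash
python3 -m pendant '{"translation":[[0,0,0],[0,0,0],[0,0,0],[0,0,0],[0,0,0],[0,0,0],[0,0,0],[0,0,0]],"turn":[0,0,0,0,0,0,0,0]}' 0.03 25
python3 -c "
from h import *
plan([416,285,272],-5)"
```

```text
time: 6.57
tool_pos: [415.2, 285.0, 71.5]
tool_rot: [-180.0, -0.0, -4.9]
wrist_force: [-0.4, 0.2, -0.3]
width: 49.7
now [415.2 285.   71.5] rot [-180.     -0.     -4.88] w 49.7 t 6.57 F [-0.4  0.2 -0.3]
 tool shift mm [   0.8   -0.  -200.5] turn rad 0.0022
```

```bash
python3 -m pendant '{"translation":[[0,0,-0.005],[0,0,-0.012],[0,0,-0.02],[0,0,-0.02],[0,0,-0.02],[0,0,-0.02],[0,0,-0.02],[0,0,-0.018],[0,0,-0.01],[0,0,-0.005],[0.003,0.008,0],[0.006,0.016,0],[0.009,0.022,0],[0.0103,0.026,0],[0.0103,0.026,0],[0.0103,0.026,0],[0.0103,0.026,0],[0.0103,0.026,0],[0.0103,0.026,0],[0.0103,0.026,0]],"turn":[0,0,0,0,0,0,0,0,0,0,0,0,0,0,0,0,0,0,0,0]}'
python3 -m pendant '{"translation":[[0.0103,0.026,0],[0.0103,0.026,0],[0.0103,0.026,0],[0.0103,0.026,0],[0.0103,0.026,0],[0.0103,0.026,0],[0.0103,0.026,0],[0.0103,0.026,0],[0.0103,0.026,0],[0.0103,0.026,0],[0.009,0.022,0],[0.006,0.016,0],[0.003,0.008,0],[0,0,0],[0,0,0],[0,0,0]],"turn":[0,0,0,0,0,0,0,0,0,0,0,0,0,0,0,0]}'
python3 - <<'E'
from h import *
im,c=snap('wrist','w5'); crop(im,0,0,512,384,'w5c')
im,c=snap('side','s5'); crop(im,210,190,370,310,'s5c')
plan([580,-265,200],-5)
E
```

```text
time: 8.23
tool_pos: [484.7, 47.8, 220.4]
tool_rot: [179.9, 0.1, -4.9]
wrist_force: [0.6, 0.3, -2.3]
width: 50.0
time: 9.57
tool_pos: [579.7, -263.1, 221.0]
tool_rot: [-179.9, 0.1, -4.8]
wrist_force: [-0.3, 0.7, -1.3]
width: 49.5
now [ 580.1 -263.2  221.5] rot [-1.7995e+02  2.0000e-02 -4.7600e+00] w 50.0 t 9.67 F [ 0.5  0.6 -0.3]
 tool shift mm [ 0.1  1.8 21.5] turn rad 0.0043
```

View pics/w5c.png

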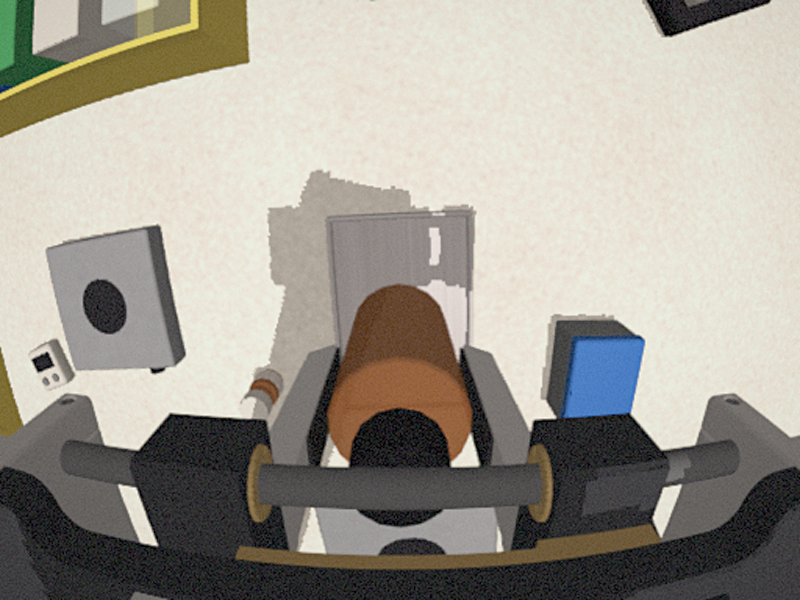

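View pics/s5c.png

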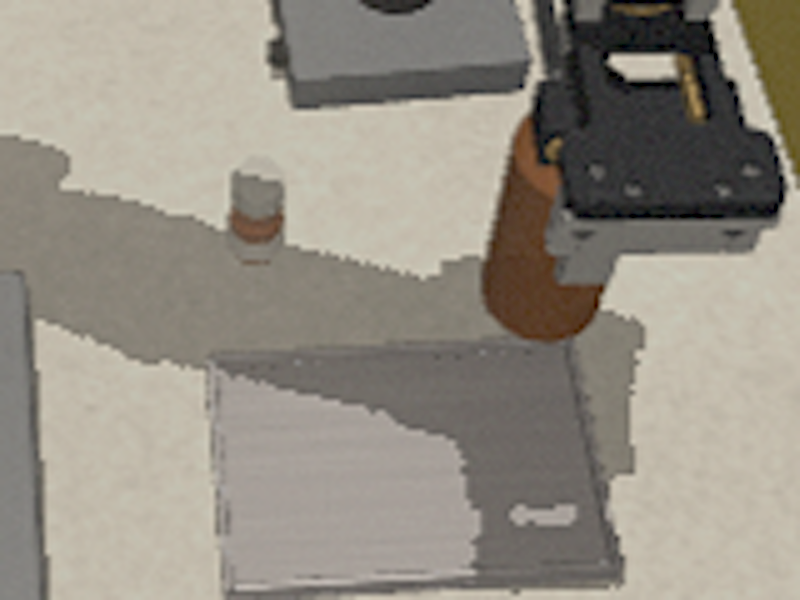

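The round bottle is held upright above the tray. The tray's far corners are at (329,215) and (472,208) in the wrist crop. I'll fix the tray position from both views.

Run:
```python
from h import *
im,c=load('w5'); k=1.5625
for uv in [(329,216),(472,209)]: print(onz('wrist',((uv[0]+.5)/k-.5,(uv[1]+.5)/k-.5),14,c).round(1))
for uv in [(210,356),(573,344),(620,581),(228,590)]: print('side',onz('side',(210+(uv[0]+.5)/5-.5,190+(uv[1]+.5)/5-.5),14).round(1))
```

```text
[ 629.2 -209.4   14. ]
[ 625.2 -325.5   14. ]
side [ 447.4 -199.    14. ]
side [ 623.9 -209.9   14. ]
side [ 617.7 -330.3   14. ]
side [ 442.9 -316.8   14. ]
```

```bash
python3 -m pendant '{"translation":[[0,0.002,0.005],[0,0,0.012],[0,0,0.02],[0,0,0.02],[0,0,0.02],[0,0,0.02],[0,0,0.018],[0,0,0.012],[0,0,0.008],[0,0,0.005],[0,0,0.004],[0,0,0.003],[0,0,0.002],[0,0,0],[0,0,0]],"turn":[0,0,0,0,0,0,0,0,0,0,0,0,0,0,0]}'
python3 -c "
from h import *
plan([580,-265,71.7],-5)"
```

```text
time: 10.92
tool_pos: [580.3, -267.2, 73.0]
tool_rot: [180.0, -0.0, -4.9]
wrist_force: [0.8, 0.2, -1.5]
width: 49.6
now [ 580.3 -267.2   73. ] rot [ 1.7999e+02 -5.0000e-02 -4.8900e+00] w 49.6 t 10.92 F [ 0.8  0.2 -1.5]
 tool shift mm [-0.4 -2.2  1.3] turn rad 0.002
```

```bash
python3 -m pendant '{"translation":[[0,0,0.001],[0,0,0.001],[0,0,0],[0,0,0]],"turn":[0,0,0,0]}'
python3 -m pendant '{"translation":[[0,0,0],[0,0,0],[0,0,0],[0,0,0],[0,0,0],[0,0,0],[0,0,0]],"turn":[0,0,0,0,0,0,0]}' 0.09
python3 -m pendant '{"translation":[[0,0,-0.005],[0,0,-0.012],[0,0,-0.02],[0,0,-0.02],[0,0,-0.02],[0,0,-0.02],[0,0,-0.02],[0,0,-0.018],[0,0,-0.01],[0,0,-0.005],[0,0,0],[0,0,0]],"turn":[0,0,0,0,0,0,0,0,0,0,0,0]}'
python3 - <<'E'
from h import *
im,c=snap('wrist','w6'); crop(im,0,0,512,384,'w6c')
plan([472.5,281.3,222],-5)
E
```

```text
time: 11.25
tool_pos: [580.5, -267.3, 71.6]
tool_rot: [180.0, -0.1, -4.9]
wrist_force: [-1.6, 0.2, 5.6]
width: 49.6
time: 11.83
tool_pos: [579.9, -267.1, 70.4]
tool_rot: [-180.0, 0.0, -4.9]
wrist_force: [0.4, -0.5, -0.5]
width: 89.3
time: 12.83
tool_pos: [579.5, -266.9, 220.0]
tool_rot: [-180.0, 0.0, -4.9]
wrist_force: [0.3, 0.8, 0.3]
width: 89.9
now [ 579.2 -266.8  219.5] rot [-1.7997e+02  1.0000e-01 -4.8800e+00] w 90.0 t 12.88 F [0.5 0.4 0.5]
 tool shift mm [-153.  -537.    -2.5] turn rad 0.0021
```

View pics/w6c.png

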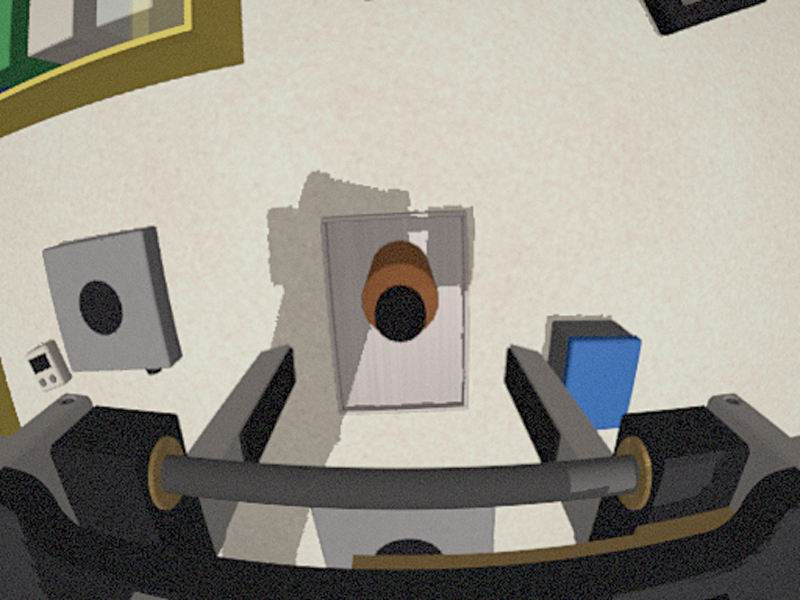

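The round bottle stands in the tray, cap at (400,312). Next is the square one.

```bash
python3 -m pendant '{"translation":[[-0.003,-0.010,0],[-0.006,-0.020,0],[-0.008,-0.028,0],[-0.008,-0.028,0],[-0.008,-0.028,0],[-0.008,-0.028,0],[-0.008,-0.028,0],[-0.008,-0.028,0],[-0.008,-0.028,0],[-0.008,-0.028,0],[-0.008,-0.028,0],[-0.008,-0.028,0]],"turn":[0,0,0,0,0,0,0,0,0,0,0,0]}'
python3 -m pendant '{"translation":[[-0.008,-0.028,0],[-0.008,-0.028,0],[-0.008,-0.028,0],[-0.008,-0.028,0],[-0.008,-0.028,0],[-0.008,-0.028,0],[-0.008,-0.029,0],[-0.006,-0.020,0],[-0.003,-0.010,0],[0,0,0],[0,0,0],[0,0,0]],"turn":[0,0,0,0,0,0,0,0,0,0,0,0]}'
python3 - <<'E'
from h import *
im,c=snap('wrist','w7'); crop(im,0,0,512,384,'w7c')
hsv=cv2.cvtColor(im,cv2.COLOR_BGR2HSV)
comp(im,c,(hsv[...,0]>100)&(hsv[...,0]<125)&(hsv[...,1]>120),(200,110,300,250),134,'sq cap')
plan([472.5,281.3,72],-5)
E
```

```text
time: 13.88
tool_pos: [516.1, 51.3, 219.7]
tool_rot: [180.0, 0.1, -4.9]
wrist_force: [-0.5, -0.3, 0.6]
width: 90.5
time: 14.88
tool_pos: [472.5, 278.9, 220.1]
tool_rot: [179.9, 0.0, -5.0]
wrist_force: [0.3, -0.3, -0.1]
width: 90.2
sq cap [ 233  178   39   42 1267] [252.  198.8] [37.9 40.7] [474.6 281.9 134. ]
now [472.7 278.9 220.3] rot [179.91   0.    -5.04] w 89.9 t 14.93 F [ 0.1 -0.1 -0.3]
 tool shift mm [ -0.4  -2.4 148.3] turn rad -0.0007
```

View pics/w7c.png

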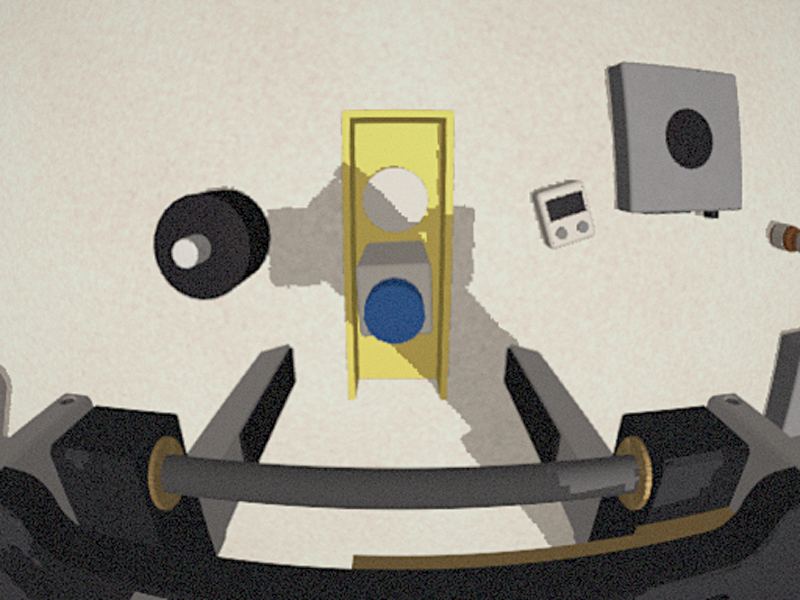

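The view shows the blue cap at (395,310), a few mm off the midline. I'll correct y and go down.

```bash
python3 -m pendant '{"translation":[[0.0005,-0.0027,0.005],[0,0,0.012],[0,0,0.02],[0,0,0.02],[0,0,0.02],[0,0,0.02],[0,0,0.02],[0,0,0.012],[0,0,0.01],[0,0,0.006],[0,0,0.003],[0,0,0],[0,0,0]],"turn":[0,0,0,0,0,0,0,0,0,0,0,0,0]}' 0.094
python3 -m pendant '{"translation":[[0,0,0],[0,0,0],[0,0,0],[0,0,0],[0,0,0],[0,0,0],[0,0,0],[0,0,0]],"turn":[0,0,0,0,0,0,0,0]}' 0.03 25
python3 -c "
from h import *
plan([490,-262,72],-5)"
```

```text
time: 16.02
tool_pos: [473.4, 283.9, 73.0]
tool_rot: [-180.0, -0.0, -4.9]
wrist_force: [0.2, 0.6, 0.0]
width: 93.9
time: 16.68
tool_pos: [472.9, 283.4, 72.5]
tool_rot: [180.0, 0.0, -4.9]
wrist_force: [0.4, -1.2, 0.6]
width: 48.4
now [472.9 283.4  72.5] rot [ 1.7997e+02  1.0000e-02 -4.8900e+00] w 48.4 t 16.68 F [ 0.4 -1.2  0.6]
 tool shift mm [6.35e+01 5.42e+02 5.00e-01] turn rad 0.0019
```

```bash
python3 -m pendant '{"translation":[[0,0,-0.005],[0,0,-0.012],[0,0,-0.02],[0,0,-0.02],[0,0,-0.02],[0,0,-0.02],[0,0,-0.02],[0,0,-0.018],[0,0,-0.01],[0,0,-0.005],[0.001,0.008,0],[0.002,0.016,0],[0.0025,0.022,0],[0.003,0.0265,0],[0.003,0.0265,0],[0.003,0.0265,0],[0.003,0.0265,0],[0.003,0.0265,0],[0.003,0.0265,0],[0.003,0.0265,0]],"turn":[0,0,0,0,0,0,0,0,0,0,0,0,0,0,0,0,0,0,0,0]}'
python3 -m pendant '{"translation":[[0.003,0.0265,0],[0.003,0.0265,0],[0.003,0.0265,0],[0.003,0.0265,0],[0.003,0.0265,0],[0.003,0.0265,0],[0.003,0.0265,0],[0.003,0.0265,0],[0.004,0.0265,0],[0.004,0.0265,0],[0.0025,0.022,0],[0.002,0.016,0],[0.001,0.008,0],[0,0,0],[0,0,0],[0,0,0]],"turn":[0,0,0,0,0,0,0,0,0,0,0,0,0,0,0,0]}'
python3 - <<'E'
from h import *
im,c=snap('wrist','w8'); crop(im,0,0,512,384,'w8c')
plan([490,-262,72],-5)
E
```

```text
time: 18.35
tool_pos: [478.3, 48.7, 221.2]
tool_rot: [179.9, 0.2, -4.9]
wrist_force: [0.3, -0.4, -2.3]
width: 48.4
time: 19.68
tool_pos: [490.3, -260.4, 222.0]
tool_rot: [-179.9, 0.1, -4.8]
wrist_force: [-0.4, 0.6, -2.1]
width: 48.6
now [ 490.5 -260.4  222.2] rot [-1.7993e+02  4.0000e-02 -4.7600e+00] w 48.2 t 19.73 F [ 0.1  1.4 -2.7]
 tool shift mm [ -0.4   1.6 150.2] turn rad 0.0042
```

View pics/w8c.png

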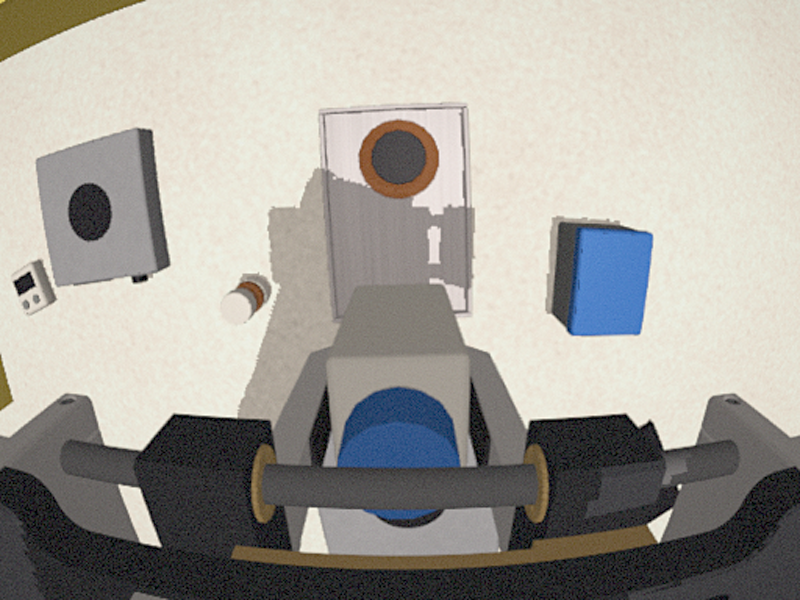

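```bash
python3 -m pendant '{"translation":[[0,0,0.005],[0,0,0.012],[0,0,0.02],[0,0,0.02],[0,0,0.02],[0,0,0.02],[0,0,0.018],[0,0,0.012],[0,0,0.008],[0,0,0.005],[0,0,0.004],[0,0,0.003],[0,0,0.002],[0,0,0.001],[0,0,0],[0,0,0]],"turn":[0,0,0,0,0,0,0,0,0,0,0,0,0,0,0,0]}'
```

```text
time: 21.07
tool_pos: [490.8, -262.4, 72.9]
tool_rot: [180.0, -0.0, -4.9]
wrist_force: [0.1, 0.1, -2.4]
width: 48.2
```

```bash
python3 -m pendant '{"translation":[[0,0,0.001],[0,0,0.0008],[0,0,0],[0,0,0]],"turn":[0,0,0,0]}'
```

```text
time: 21.4
tool_pos: [490.8, -262.8, 72.2]
tool_rot: [179.9, -0.1, -4.9]
wrist_force: [-1.6, -0.4, 8.9]
width: 48.2
```

```bash
python3 -m pendant '{"translation":[[0,0,0],[0,0,0],[0,0,0],[0,0,0],[0,0,0],[0,0,0],[0,0,0]],"turn":[0,0,0,0,0,0,0]}' 0.094
python3 -m pendant '{"translation":[[0,0,-0.005],[0,0,-0.012],[0,0,-0.02],[0,0,-0.02],[0,0,-0.02],[0,0,-0.02],[0,0,-0.02],[0,0,-0.018],[0,0,-0.01],[0,0,-0.005],[0,0,0],[0,0,0]],"turn":[0,0,0,0,0,0,0,0,0,0,0,0]}'
python3 - <<'E'
from h import *
im,c=snap('wrist','w9'); crop(im,0,0,512,384,'w9c')
print(bot.sense()['joint_positions'])
plan([532,200,222],-5)
E
```

```text
time: 21.98
tool_pos: [490.5, -262.2, 70.6]
tool_rot: [-180.0, 0.0, -4.9]
wrist_force: [-0.2, -0.1, 0.0]
width: 91.4
time: 22.98
tool_pos: [490.1, -262.1, 220.1]
tool_rot: [-180.0, 0.1, -4.9]
wrist_force: [-0.5, 0.4, 0.4]
width: 94.2
[ 28.43978527  28.05318574  -4.75116311 101.8514801    2.89795663
  50.31539209 -72.49420603]
now [ 489.9 -262.   219.7] rot [-1.7996e+02  1.0000e-01 -4.8800e+00] w 94.0 t 23.03 F [ 0.  -0.1  0.8]
 tool shift mm [   2.6 -463.9   -2.3] turn rad 0.002
```

View pics/w9c.png

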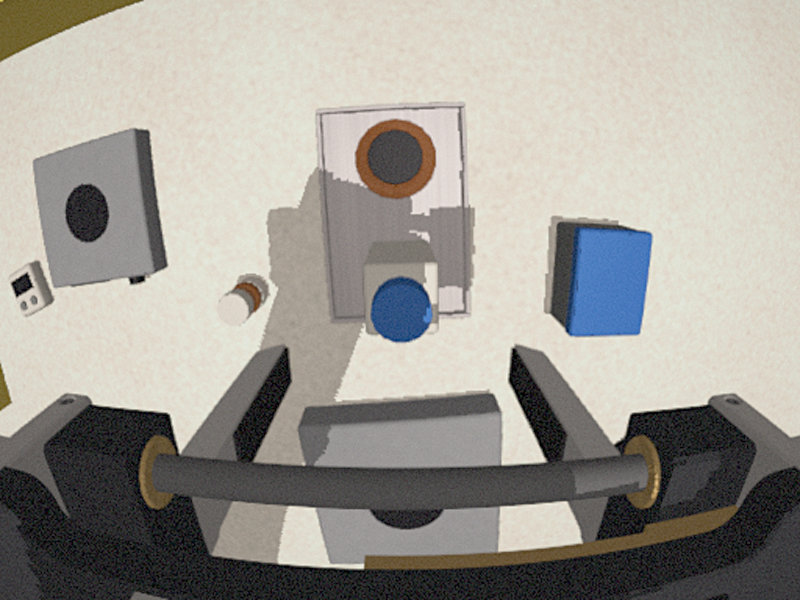

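Both bottles stand in the tray, with caps at (396,157) and (401,309). The square bottle is inside the wall. Next I'll turn the jaws along the rack and go to the pot.

```bash
python3 -m pendant '{"translation":[[0,0,0],[0,0,0],[0,0,0],[0,0,0],[0,0,0],[0,0,0],[0,0,0],[0,0,0],[0,0,0],[0,0,0],[0,0,0],[0,0,0],[0,0,0],[0,0,0],[0,0,0],[0,0,0],[0,0,0],[0,0,0],[0,0,0],[0,0,0]],"turn":[-0.04,-0.0873,-0.0873,-0.0873,-0.0873,-0.0873,-0.0873,-0.0873,-0.0873,-0.0873,-0.0873,-0.0873,-0.0873,-0.0873,-0.0873,-0.0873,-0.0873,-0.0873,-0.047,0]}' 0.08
python3 -m pendant '{"translation":[[0.010,0,0],[0.02,0,0],[0.028,0,0],[0.028,0,0],[0.028,0,0],[0.028,0,0],[0.028,0,0],[0.028,0,0],[0.028,0,0],[0.028,0,0],[0.028,0,0],[0.028,0,0]],"turn":[0,0,0,0,0,0,0,0,0,0,0,0]}'
python3 - <<'E'
from h import *
plan([532,276.5,222],85)
E
```

```text
time: 24.7
tool_pos: [489.8, -262.0, 219.3]
tool_rot: [-179.9, -0.1, 85.2]
wrist_force: [-0.3, 0.2, -0.8]
width: 80.1
time: 25.7
tool_pos: [516.1, 48.8, 220.4]
tool_rot: [-180.0, -0.0, 85.1]
wrist_force: [0.0, -0.3, -0.1]
width: 80.0
now [516.1  48.8 220.4] rot [-1.7995e+02 -1.0000e-02  8.5090e+01] w 80.0 t 25.7 F [ 0.  -0.3 -0.1]
 tool shift mm [228.2  -3.6  -1.6] turn rad 0.0015
```

```bash
python3 -m pendant '{"translation":[[0.028,-0.001,0],[0.028,-0.001,0],[0.028,-0.001,0],[0.028,-0.001,0],[0.028,0,0],[0.028,0,0],[0.028,0,0],[0.02,0,0],[0.012,0,0],[0,0,0],[0,0,0],[0,0,0]],"turn":[0,0,0,0,0,0,0,0,0,0,0,0]}'
python3 - <<'E'
from h import *
im,c=snap('wrist','w10'); crop(im,0,0,512,384,'w10c')
hsv=cv2.cvtColor(im,cv2.COLOR_BGR2HSV)
comp(im,c,(hsv[...,1]<60)&(hsv[...,2]>90),(215,120,300,260),44,'pot lid')
plan([532,276.5,25],85)
E
```

```text
time: 26.7
tool_pos: [532.1, 272.3, 220.3]
tool_rot: [-180.0, 0.1, 85.0]
wrist_force: [0.3, -0.0, 0.3]
width: 80.1
pot lid [ 215  208   85   52 4175] [257.7 232.6] [ 54.2 108.7] [529.5 200.4  44. ]
now [532.3 272.  220.4] rot [-1.7999e+02  1.0000e-01  8.4990e+01] w 79.9 t 26.75 F [-0.3 -0.3  0.8]
 tool shift mm [  4.4  -0.7 195.4] turn rad -0.0001
```

View pics/w10c.png

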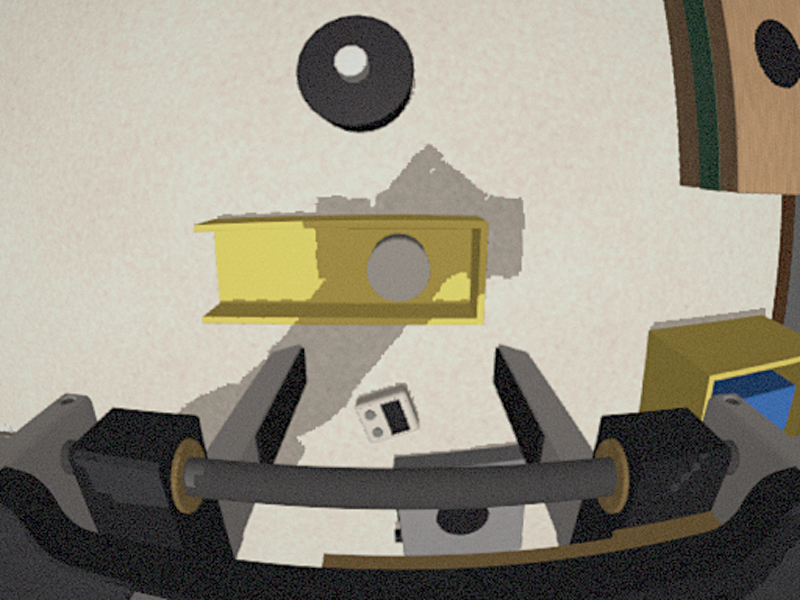

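The view shows the pot lid at (398,269), alone at the closed end, and the cover knob at (351,61). I'll measure both with a tighter mask.

Run:
```python
from h import *
im,c=load('w10')
hsv=cv2.cvtColor(im,cv2.COLOR_BGR2HSV)
comp(im,c,(hsv[...,1]<70)&(hsv[...,2]>60),(228,148,282,195),44,'pot lid')
comp(im,c,(hsv[...,1]<60)&(hsv[...,2]>140),(205,22,245,60),86,'knob')
k=1.5625
for u,v in [(204,323),(485,324),(487,217),(196,229)]: print(onz('wrist',((u+.5)/k-.5,(v+.5)/k-.5),46,c).round(1))
```

```text
pot lid [ 235  153   40   39 1251] [254.5 172. ] [38.8 39.3] [532.3 278.3  44. ]
knob [214  30  20  18 293] [223.8  38.4] [17.6 19.4] [514.6 428.1  86. ]
[368.5 248.8  46. ]
[596.7 229.1  46. ]
[601.9 312.9  46. ]
[376.5 326.5  46. ]
```

```bash
python3 -m pendant '{"translation":[[0.0055,-0.0005,0.01],[0,0,0.02],[0,0,0.025],[0,0,0.025],[0,0,0.025],[0,0,0.025],[0,0,0.022],[0,0,0.015],[0,0,0.01],[0,0,0.006],[0,0,0.004],[0,0,0],[0,0,0],[0,0,0]],"turn":[0,0,0,0,0,0,0,0,0,0,0,0,0,0]}' 0.08
python3 - <<'E'
from h import *
im,c=snap('side','s11'); crop(im,200,90,300,165,'s11c')
plan([532.3,277.5,21],85)
E
```

```text
time: 27.92
tool_pos: [532.8, 280.1, 34.6]
tool_rot: [179.9, -0.1, 85.1]
wrist_force: [-0.1, -0.5, 0.3]
width: 79.8
now [532.8 280.   34.6] rot [ 1.7992e+02 -6.0000e-02  8.5130e+01] w 80.2 t 27.97 F [ 0.2  0.2 -0.3]
 tool shift mm [-2.6 -0.2 13.6] turn rad 0.0022
```

View pics/s11c.png

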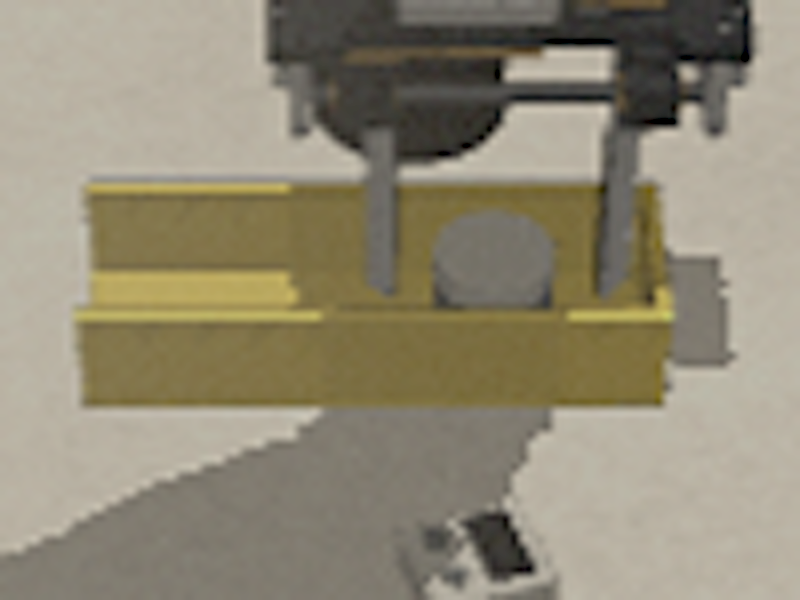

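Fingers straddle the pot: left at 383, right at 612, pot at 493. I'll go down the rest and close gently.

```bash
python3 -m pendant '{"translation":[[-0.0015,0,0.006],[0,0,0.005],[0,0,0.0025],[0,0,0],[0,0,0]],"turn":[0,0,0,0,0]}'
python3 -m pendant '{"translation":[[0,0,0],[0,0,0],[0,0,0],[0,0,0],[0,0,0],[0,0,0],[0,0,0]],"turn":[0,0,0,0,0,0,0]}' 0.03 20
python3 - <<'E'
from h import *
plan([574.7,16.8,140],85)
E
```

```text
time: 28.38
tool_pos: [531.8, 278.1, 19.8]
tool_rot: [-180.0, 0.0, 85.1]
wrist_force: [0.1, 0.2, 0.4]
width: 79.8
time: 28.97
tool_pos: [532.1, 278.2, 20.3]
tool_rot: [180.0, -0.0, 85.1]
wrist_force: [-0.1, -1.1, 0.6]
width: 48.6
now [532.1 278.2  20.3] rot [179.99  -0.    85.14] w 48.6 t 28.97 F [-0.1 -1.1  0.6]
 tool shift mm [-256.9   64.6 -119.7] turn rad 0.0024
```

```bash
python3 -m pendant '{"translation":[[0,0,-0.005],[0,0,-0.012],[0,0,-0.02],[0,0,-0.02],[0,0,-0.02],[0,0,-0.02],[0,0,-0.015],[0,0,-0.008],[0,0,0],[-0.008,0.002,0],[-0.016,0.004,0],[-0.023,0.006,0],[-0.023,0.006,0],[-0.023,0.006,0],[-0.023,0.006,0],[-0.023,0.006,0],[-0.023,0.006,0],[-0.023,0.006,0],[-0.023,0.006,0]],"turn":[0,0,0,0,0,0,0,0,0,0,0,0,0,0,0,0,0,0,0]}'
python3 -m pendant '{"translation":[[-0.023,0.006,0],[-0.016,0.004,0],[-0.008,0.0025,0],[0,0,0],[0,0,0],[0,0,0]],"turn":[0,0,0,0,0,0]}'
python3 - <<'E'
from h import *
im,c=snap('wrist','w12'); crop(im,0,0,512,384,'w12c')
im,c=snap('side','s12'); crop(im,230,140,350,230,'s12c')
im,c=snap('top','t12')
plan([574.7,16.8,47],85)
E
```

```text
time: 30.55
tool_pos: [567.1, 64.1, 138.8]
tool_rot: [-179.8, 0.1, 85.1]
wrist_force: [0.3, 0.4, -1.6]
width: 48.5
time: 31.05
tool_pos: [576.1, 20.2, 139.9]
tool_rot: [-180.0, -0.1, 85.2]
wrist_force: [0.4, 1.2, 0.1]
width: 48.7
now [576.4  20.1 140.2] rot [-1.7999e+02 -4.0000e-02  8.5270e+01] w 48.4 t 31.2 F [ 1.  -0.5 -1.3]
 tool shift mm [-3.4 -1.5 93.2] turn rad 0.0046
```

View pics/w12c.png

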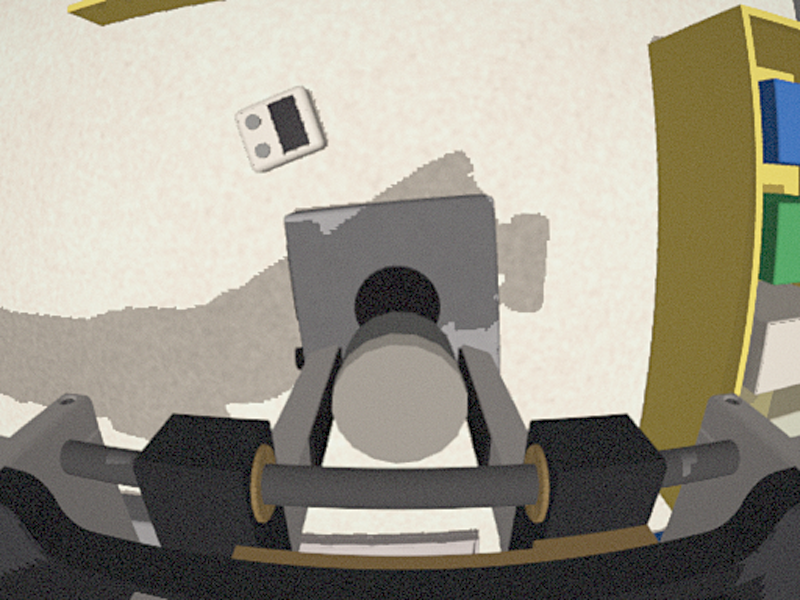

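View pics/s12c.png

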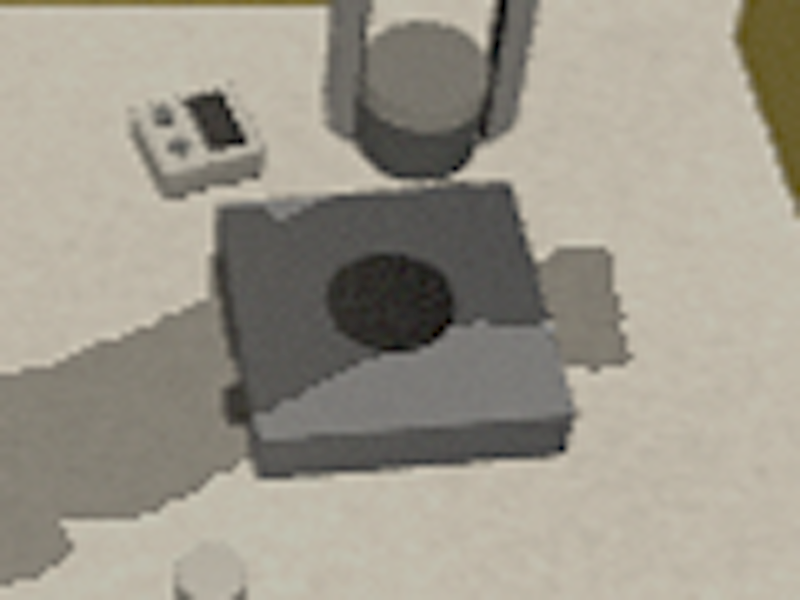

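Run:
```python
from h import *
k=800/120
f=lambda u,v:(230+(u+.5)/k-.5,140+(v+.5)/k-.5)
print('side disc',onz('side',f(391,302),30).round(1),[onz('side',f(*p),30).round(1) for p in [(218,206),(510,184),(574,414),(256,438)]])
im,c=load('w12');k=1.5625
W=lambda u,v,z:onz('wrist',((u+.5)/k-.5,(v+.5)/k-.5),z,c).round(1)
print('lid',W(400,398,163.8),'plate',W(289,219,30),W(494,199,30), 'disc top edge',W(397,267,30),'L',W(355,303,30),'R',W(440,303,30))
im,c=load('t12'); crop(im,200,120,310,200,'t12c')
t=cv2.imread('pics/top0.png'); comp(t,cal('top'),t.max(2)<70,(240,145,268,175),30,'disc top','top')
```

```text
side disc [572.2  18.4  30. ] [array([507.4,  78.9,  30. ]), array([634.7,  80. ,  30. ]), array([635.5, -47.1,  30. ]), array([506.9, -47. ,  30. ])]
lid [577.4  23.3 163.8] plate [514.1  77.8  30. ] [639.   79.4  30. ] disc top edge [577.2  42.1  30. ] L [549.1  21.5  30. ] R [602.1  17.1  30. ]
disc top [245 150  17  17 226] [252.9 158.3] [15.8 16.4] [573.2  14.1  30. ]
```

```bash
python3 -m pendant '{"translation":[[-0.002,-0.0008,0.005],[-0.0022,-0.0007,0.012],[0,0,0.02],[0,0,0.02],[0,0,0.015],[0,0,0.009],[0,0,0.006],[0,0,0.004],[0,0,0.001],[0,0,0],[0,0,0]],"turn":[0,0,0,0,0,0,0,0,0,0,0]}'
python3 - <<'E'
from h import *
plan([574.5,16,46.2],85)
E
```

```text
time: 32.12
tool_pos: [575.4, 14.5, 48.8]
tool_rot: [179.9, -0.0, 85.1]
wrist_force: [0.0, 1.2, -0.7]
width: 48.5
now [575.4  14.5  48.8] rot [ 1.7993e+02 -1.0000e-02  8.5130e+01] w 48.5 t 32.12 F [ 0.   1.2 -0.7]
 tool shift mm [ 1.4 -1.   2.6] turn rad 0.0023
```

```bash
python3 -m pendant '{"translation":[[0.0014,-0.001,0.001],[0,0,0.001],[0,0,0.0007],[0,0,0],[0,0,0]],"turn":[0,0,0,0,0]}'
python3 - <<'E'
from h import *
im,c=snap('side','s13'); crop(im,230,110,350,200,'s13c')
plan([574.5,16,46.2],85)
E
```

```text
time: 32.53
tool_pos: [574.1, 16.2, 46.2]
tool_rot: [180.0, -0.0, 85.1]
wrist_force: [-1.0, 0.4, 6.0]
width: 48.4
now [574.1  16.2  46.3] rot [ 1.7996e+02 -1.0000e-02  8.5150e+01] w 48.4 t 32.58 F [-1.5  0.1  6.4]
 tool shift mm [-0.2  0.4  0.1] turn rad 0.0026
```

View pics/s13c.png

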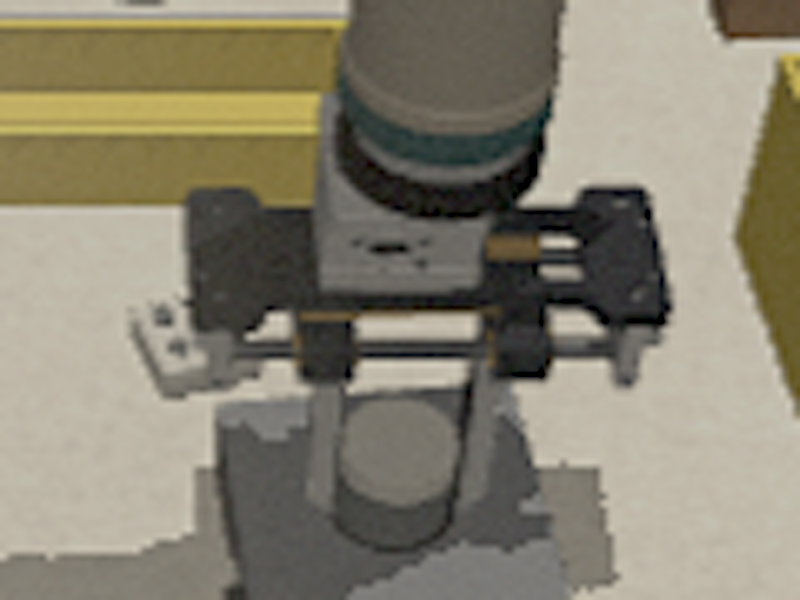

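The pot rests on the plate (contact 6 N). I'll release, rise and check.

```bash
python3 -m pendant '{"translation":[[0,0,0],[0,0,0],[0,0,0],[0,0,0],[0,0,0],[0,0,0]],"turn":[0,0,0,0,0,0]}' 0.08
python3 -m pendant '{"translation":[[0,0,-0.005],[0,0,-0.012],[0,0,-0.02],[0,0,-0.025],[0,0,-0.025],[0,0,-0.025],[0,0,-0.025],[0,0,-0.018],[0,0,-0.01],[0,0,0],[0,0,0]],"turn":[0,0,0,0,0,0,0,0,0,0,0]}'
python3 - <<'E'
from h import *
im,c=snap('wrist','w14'); crop(im,0,0,512,384,'w14c')
im2,c2=snap('side','s14'); crop(im2,230,140,350,230,'s14c')
plan([514.6,428,220],85)
E
```

```text
time: 33.08
tool_pos: [573.9, 15.8, 45.4]
tool_rot: [-180.0, -0.0, 85.1]
wrist_force: [-0.4, -0.3, -0.3]
width: 79.9
time: 34.0
tool_pos: [573.8, 15.7, 210.7]
tool_rot: [180.0, 0.0, 85.1]
wrist_force: [-0.6, 0.5, -1.0]
width: 79.9
now [573.   15.6 209.4] rot [-1.7988e+02  3.0000e-02  8.5130e+01] w 79.8 t 34.1 F [-0.2  0.7 -0.8]
 tool shift mm [406.  -93.2 -10.6] turn rad 0.0023
```

View pics/w14c.png

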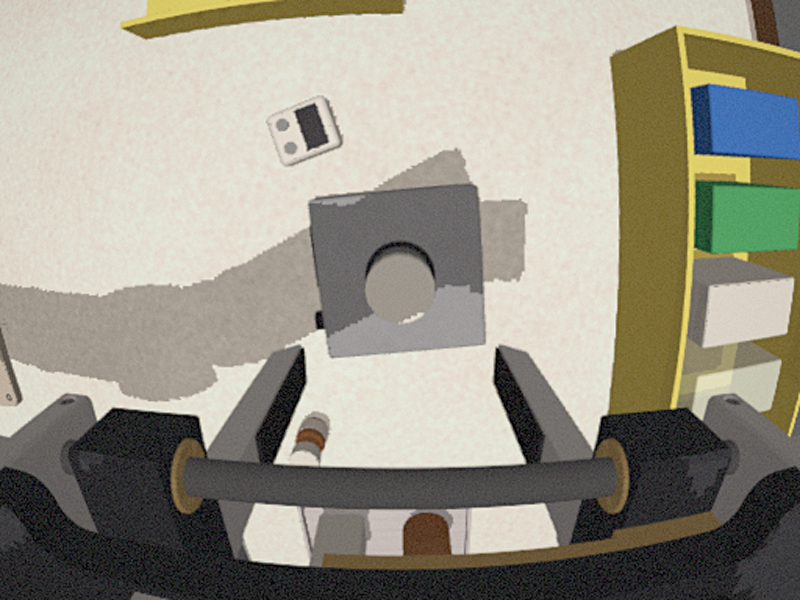

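View pics/s14c.png

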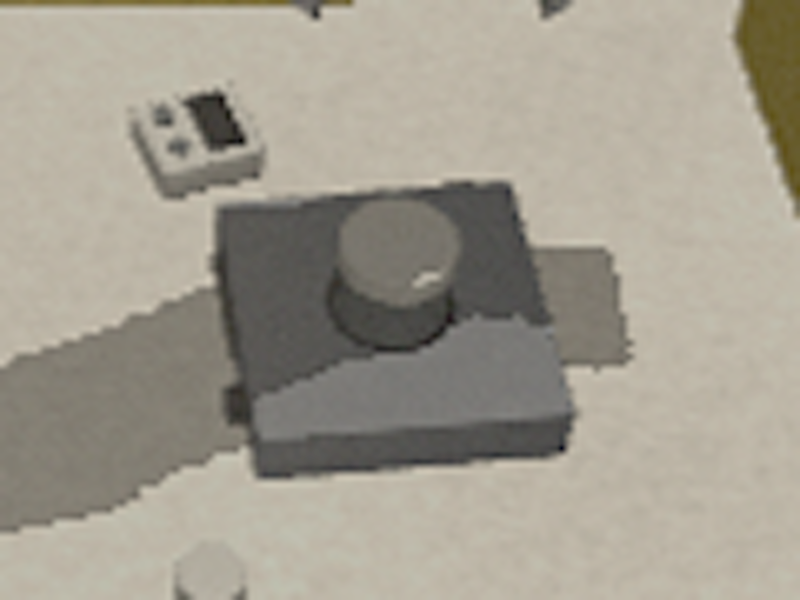

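Run:
```python
from h import *
im,c=load('w14');k=1.5625
W=lambda u,v,z:onz('wrist',((u+.5)/k-.5,(v+.5)/k-.5),z,c).round(1)
P=[W(*p,30) for p in [(310,203),(475,185),(485,345),(329,356)]]
print(P,np.mean(P,0)); print('lid',W(400,284,70))
k=800/120
print('side lid',onz('side',(230+(399.5)/k-.5,140+(250.5)/k-.5),70).round(1))
```

```text
[array([512.2,  78.1,  30. ]), array([637.2,  80.9,  30. ]), array([639.3, -47.5,  30. ]), array([511.6, -46.1,  30. ])] [575.075  16.35   30.   ]
lid [575.4  19.   70. ]
side lid [570.8  11.5  70. ]
```

The pot sits on the disc (wrist: lid (575,19) against disc (575,16.5)). Now the cover.

```bash
python3 -m pendant '{"translation":[[0.010,-0.0023,0],[0.02,-0.0046,0],[0.0288,-0.0066,0],[0.0288,-0.0066,0],[0.0288,-0.0066,0],[0.0288,-0.0066,0],[0.0288,-0.0066,0],[0.0288,-0.0066,0],[0.0288,-0.0066,0],[0.0288,-0.0066,0],[0.0288,-0.0066,0],[0.0288,-0.0066,0],[0.0288,-0.0066,0],[0.0288,-0.0066,0],[0.02,-0.0046,0],[0.01,-0.0023,0],[0,0,0],[0,0,0],[0,0,0]],"turn":[0,0,0,0,0,0,0,0,0,0,0,0,0,0,0,0,0,0,0]}' 0.05
python3 - <<'E'
from h import *
im,c=snap('wrist','w15'); crop(im,0,0,512,384,'w15c')
hsv=cv2.cvtColor(im,cv2.COLOR_BGR2HSV)
comp(im,c,(hsv[...,1]<70)&(hsv[...,2]>55),(235,150,275,215),86,'knob')
plan([514.6,428,74],85)
E
```

```text
time: 35.68
tool_pos: [516.3, 425.8, 209.9]
tool_rot: [180.0, 0.1, 85.0]
wrist_force: [0.6, -0.7, 0.2]
width: 50.5
knob [243 171  21  25 411] [252.8 183.7] [20.  24.2] [515.  431.1  86. ]
now [516.6 425.6 210.1] rot [1.7998e+02 1.1000e-01 8.4990e+01] w 50.0 t 35.73 F [ 0.7 -0.3 -0. ]
 tool shift mm [  2.2  -2.2 136.1] turn rad -0.0001
```

View pics/w15c.png

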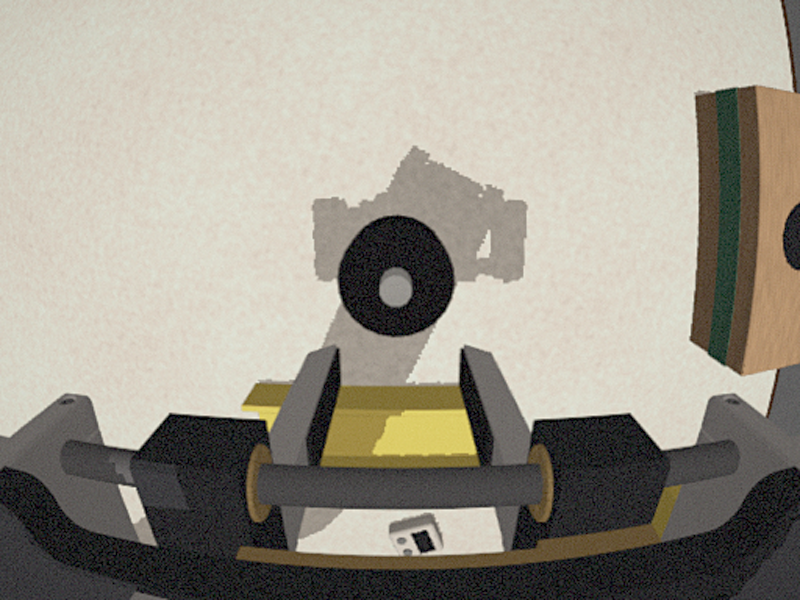

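The view shows the knob top at (396,290), between the fingers.

```bash
python3 -m pendant '{"translation":[[0.0032,-0.0021,0.01],[0,0,0.02],[0,0,0.025],[0,0,0.025],[0,0,0.02],[0,0,0.014],[0,0,0.008],[0,0,0],[0,0,0]],"turn":[0,0,0,0,0,0,0,0,0]}' 0.05
python3 - <<'E'
from h import *
im,c=snap('wrist','w16'); crop(im,0,0,512,384,'w16c')
im2,c2=snap('side','s16'); crop(im2,200,60,300,135,'s16c')
plan([514.8,429,74],85)
E
```

```text
time: 36.48
tool_pos: [514.1, 431.4, 88.8]
tool_rot: [180.0, -0.0, 85.1]
wrist_force: [-1.3, 0.7, 0.6]
width: 49.8
now [514.6 432.1  89.9] rot [ 1.7991e+02 -1.1000e-01  8.5120e+01] w 50.1 t 36.58 F [ 0.6 -0.5  0.5]
 tool shift mm [-3.   0.5 15.9] turn rad 0.0021
```

View pics/w16c.png

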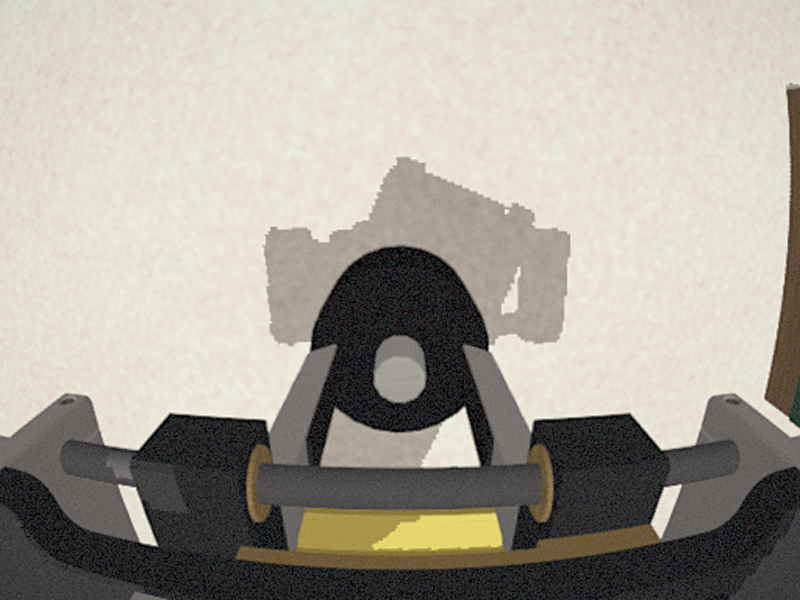

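View pics/s16c.png

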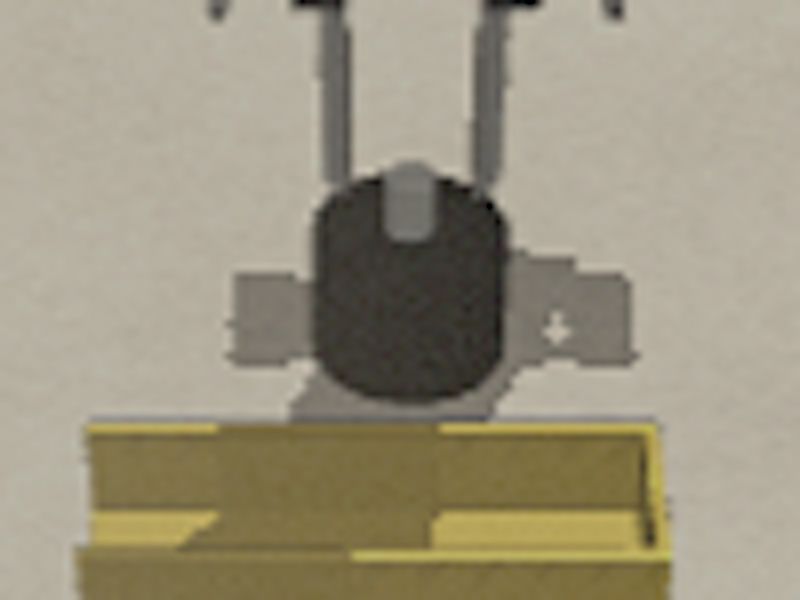

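Run:
```python
from h import *
im,c=load('w16');k=1.5625
print(onz('wrist',(400.5/k-.5,381.5/k-.5),86,c).round(1)); plan([515,429,74],85)
```

```text
[514.9 428.3  86. ]
now [514.6 432.1  89.9] rot [ 1.7991e+02 -1.1000e-01  8.5120e+01] w 50.1 t 36.58 F [ 0.6 -0.5  0.5]
 tool shift mm [-3.   0.7 15.9] turn rad 0.0021
```

```bash
python3 -m pendant '{"translation":[[-0.0033,0.0004,0.005],[0,0,0.005],[0,0,0.004],[0,0,0.002],[0,0,0],[0,0,0]],"turn":[0,0,0,0,0,0]}'
python3 -m pendant '{"translation":[[0,0,0],[0,0,0],[0,0,0],[0,0,0],[0,0,0],[0,0,0],[0,0,0]],"turn":[0,0,0,0,0,0,0]}' 0.01 35
python3 - <<'E'
from h import *
plan([574.3,16.8,200],85)
E
```

```text
time: 37.08
tool_pos: [513.8, 428.0, 72.3]
tool_rot: [-180.0, 0.0, 85.1]
wrist_force: [0.1, -0.5, 0.4]
width: 49.5
time: 37.67
tool_pos: [514.0, 428.0, 72.6]
tool_rot: [180.0, -0.0, 85.1]
wrist_force: [-0.7, 0.3, 0.0]
width: 21.6
now [514.  428.   72.6] rot [ 1.7999e+02 -1.0000e-02  8.5130e+01] w 21.6 t 37.67 F [-0.7  0.3  0. ]
 tool shift mm [-404.6   95.  -127.4] turn rad 0.0023
```

```bash
python3 -m pendant '{"translation":[[0,0,-0.005],[0,0,-0.012],[0,0,-0.02],[0,0,-0.02],[0,0,-0.02],[0,0,-0.02],[0,0,-0.015],[0,0,-0.008],[0,0,0],[-0.008,0.0019,0],[-0.016,0.0038,0],[-0.0255,0.006,0],[-0.0255,0.006,0],[-0.0255,0.006,0],[-0.0255,0.006,0],[-0.0255,0.006,0],[-0.0255,0.006,0],[-0.0255,0.006,0]],"turn":[0,0,0,0,0,0,0,0,0,0,0,0,0,0,0,0,0,0]}'
python3 -m pendant '{"translation":[[-0.0255,0.006,0],[-0.0255,0.006,0],[-0.0255,0.006,0],[-0.0255,0.006,0],[-0.0255,0.006,0],[-0.0255,0.006,0],[-0.0255,0.006,0],[-0.016,0.0038,0],[-0.008,0.0019,0],[0,0,0],[0,0,0],[0,0,0]],"turn":[0,0,0,0,0,0,0,0,0,0,0,0]}'
python3 - <<'E'
from h import *
im,c=snap('wrist','w17'); crop(im,0,0,512,384,'w17c')
im2,c2=snap('side','s17'); crop(im2,220,120,360,225,'s17c')
plan([574.3,16.8,102.6],85)
E
```

```text
time: 39.17
tool_pos: [543.4, 219.5, 191.1]
tool_rot: [-179.9, 0.1, 85.1]
wrist_force: [-0.0, -0.1, -1.9]
width: 21.0
time: 40.17
tool_pos: [574.1, 18.2, 192.3]
tool_rot: [-180.0, -0.1, 85.3]
wrist_force: [0.5, 0.4, -0.7]
width: 21.2
now [574.4  18.2 192.5] rot [-1.7999e+02 -5.0000e-02  8.5290e+01] w 21.4 t 40.27 F [-0.2 -0.7 -1.9]
 tool shift mm [-1.4  0.  89.9] turn rad 0.005
```

View pics/w17c.png

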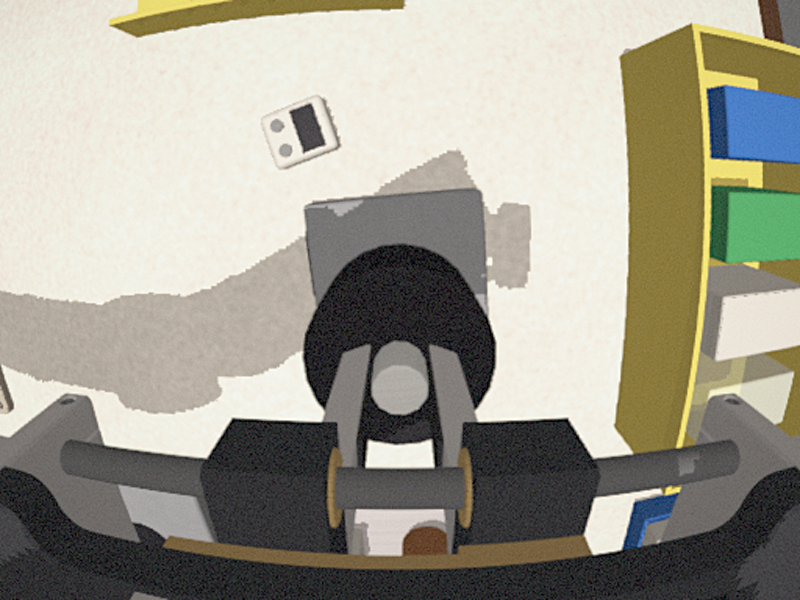

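View pics/s17c.png

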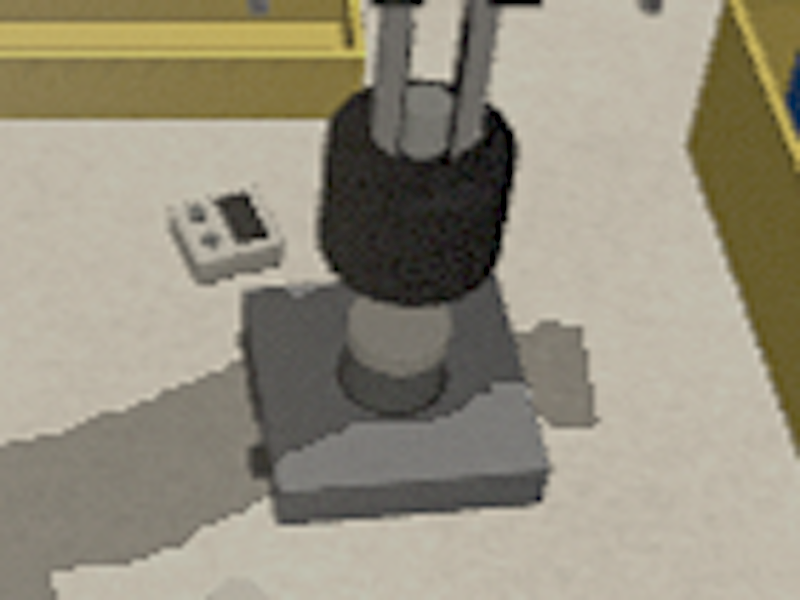

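The cover hangs upright above the pot and the axes line up within about 2 mm. I'll lower it with force checks.

```bash
python3 -m pendant '{"translation":[[-0.0015,0,0.005],[0,0,0.010],[0,0,0.012],[0,0,0.012],[0,0,0.012],[0,0,0.01],[0,0,0.008],[0,0,0.005],[0,0,0],[0,0,0]],"turn":[0,0,0,0,0,0,0,0,0,0]}'
python3 - <<'E'
from h import *
plan([574,16.5,102.6],85)
E
```

```text
time: 41.1
tool_pos: [574.6, 14.9, 118.4]
tool_rot: [-180.0, -0.0, 85.1]
wrist_force: [0.1, -0.0, -0.9]
width: 21.0
now [574.6  14.9 118.4] rot [-1.7999e+02 -1.0000e-02  8.5140e+01] w 21.0 t 41.1 F [ 0.1 -0.  -0.9]
 tool shift mm [ 1.5 -0.7 15.8] turn rad 0.0024
```

```bash
python3 -m pendant '{"translation":[[0.0015,0,0.005],[0,0,0.004],[0,0,0.003],[0,0,0.002],[0,0,0],[0,0,0]],"turn":[0,0,0,0,0,0]}'
python3 -m pendant '{"translation":[[0,0,0.001],[0,0,0.0005],[0,0,0],[0,0,0]],"turn":[0,0,0,0]}'
```

```text
time: 41.6
tool_pos: [574.6, 16.3, 104.4]
tool_rot: [-180.0, -0.0, 85.1]
wrist_force: [-0.2, 1.0, -0.7]
width: 21.2
time: 41.93
tool_pos: [574.7, 16.3, 103.0]
tool_rot: [180.0, 0.0, 85.1]
wrist_force: [0.2, -0.5, -0.3]
width: 21.6
```

```bash
python3 -m pendant '{"translation":[[0,0,0.001],[0,0,0.0005],[0,0,0],[0,0,0]],"turn":[0,0,0,0]}'
```

```text
time: 42.27
tool_pos: [574.8, 16.3, 102.5]
tool_rot: [180.0, 0.0, 85.1]
wrist_force: [-2.1, -0.1, 5.4]
width: 21.1
```

```bash
python3 -m pendant '{"translation":[[0,0,0],[0,0,0],[0,0,0],[0,0,0],[0,0,0]],"turn":[0,0,0,0,0]}' 0.05
python3 -m pendant '{"translation":[[0,0,-0.005],[0,0,-0.012],[0,0,-0.02],[0,0,-0.025],[0,0,-0.025],[0,0,-0.018],[0,0,-0.01],[0,0,0],[0,0,0]],"turn":[0,0,0,0,0,0,0,0,0]}'
python3 - <<'E'
from h import *
im,c=snap('wrist','w18'); crop(im,0,0,512,384,'w18c')
im2,c2=snap('side','s18'); crop(im2,220,120,360,225,'s18c')
plan([490.5,-262.3,222],-5)
E
```

```text
time: 42.68
tool_pos: [574.5, 16.4, 101.4]
tool_rot: [-180.0, -0.0, 85.1]
wrist_force: [-0.4, 0.7, 1.4]
width: 49.0
time: 43.43
tool_pos: [574.6, 16.2, 216.8]
tool_rot: [180.0, 0.0, 85.1]
wrist_force: [-0.3, -0.5, -1.0]
width: 50.0
now [573.8  16.  215.4] rot [-1.7988e+02  3.0000e-02  8.5130e+01] w 49.8 t 43.53 F [-1.  -0.3  0.2]
 tool shift mm [-284.4  -59.4   -6.6] turn rad 1.5731
```

View pics/w18c.png

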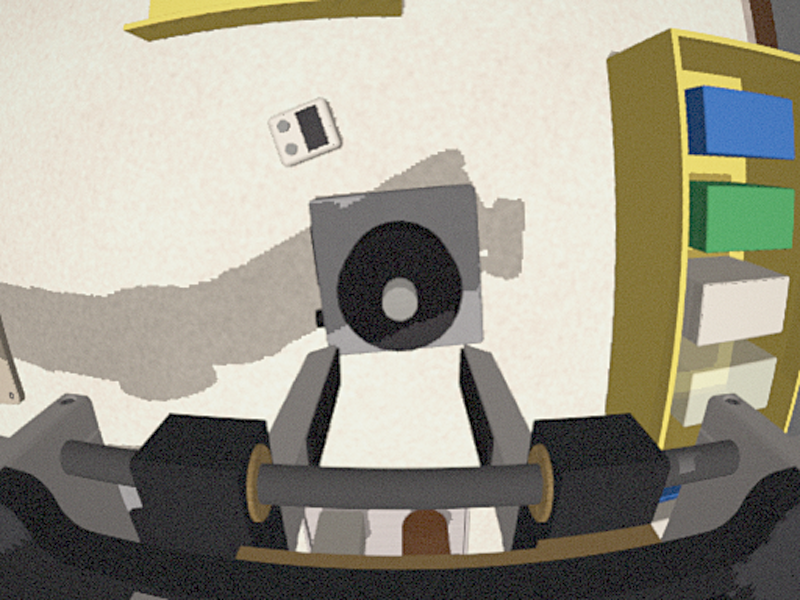

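View pics/s18c.png

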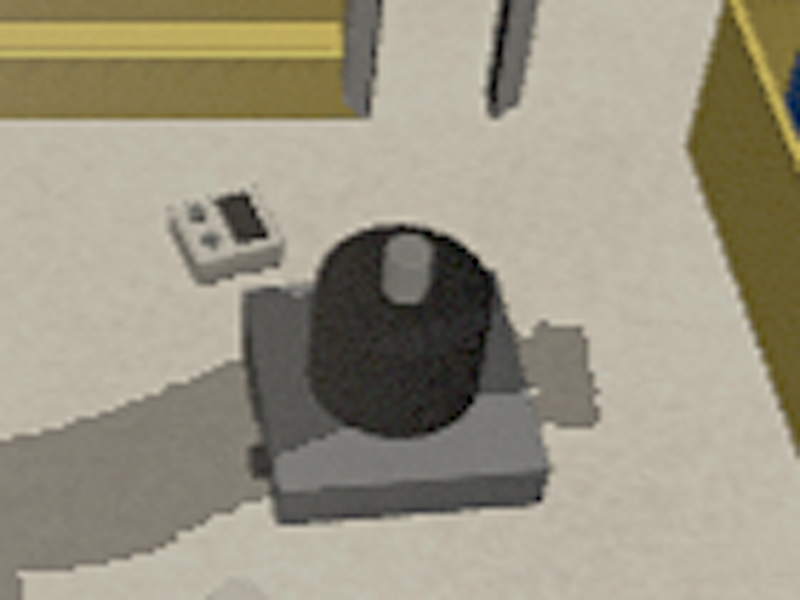

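The cover stands flat over the pot, centred on the plate: knob at (400,298) in the wrist view, rim inside the plate. Back to the tray and turn.

```bash
python3 -m pendant '{"translation":[[-0.01,-0.002,0],[-0.02,-0.004,0],[-0.028,-0.0059,0],[-0.028,-0.0059,0],[-0.028,-0.0059,0],[-0.028,-0.0059,0],[-0.028,-0.0059,0],[-0.028,-0.0059,0],[-0.028,-0.0059,0],[-0.028,-0.0059,0],[-0.02,-0.004,-0.003],[-0.01,-0.002,-0.003],[0,0,0]],"turn":[0,0,0,0,0,0,0,0,0,0,0,0,0]}' 0.094
python3 -m pendant '{"translation":[[0,0,0],[0,0,0],[0,0,0],[0,0,0],[0,0,0],[0,0,0],[0,0,0],[0,0,0],[0,0,0],[0,0,0],[0,0,0],[0,0,0],[0,0,0],[0,0,0],[0,0,0],[0,0,0],[0,0,0],[0,0,0],[0,0,0],[0,0,0]],"turn":[0.04,0.0873,0.0873,0.0873,0.0873,0.0873,0.0873,0.0873,0.0873,0.0873,0.0873,0.0873,0.0873,0.0873,0.0873,0.0873,0.0873,0.0873,0.049,0]}'
python3 - <<'E'
from h import *
im,c=snap('wrist','w19'); crop(im,0,0,512,384,'w19c')
hsv=cv2.cvtColor(im,cv2.COLOR_BGR2HSV)
comp(im,c,(hsv[...,0]>100)&(hsv[...,0]<125)&(hsv[...,1]>120),(205,140,300,250),134,'sq cap')
plan([490.5,-262.3,72],-5)
E
```

```text
time: 44.62
tool_pos: [490.1, -264.7, 221.9]
tool_rot: [-179.9, 0.0, 84.9]
wrist_force: [-0.4, 0.3, -0.6]
width: 93.9
time: 46.28
tool_pos: [492.2, -259.4, 222.2]
tool_rot: [-179.9, 0.0, -4.9]
wrist_force: [-0.1, -0.8, 0.1]
width: 94.2
sq cap [ 241  179   39   41 1241] [259.6 199.4] [37.6 40.2] [ 492.5 -262.9  134. ]
now [ 492.1 -259.6  222.2] rot [-1.7994e+02  2.0000e-02 -4.7900e+00] w 93.7 t 46.33 F [-0.2  0.5  0.5]
 tool shift mm [ -1.4   2.8 150.2] turn rad 0.0037
```

View pics/w19c.png

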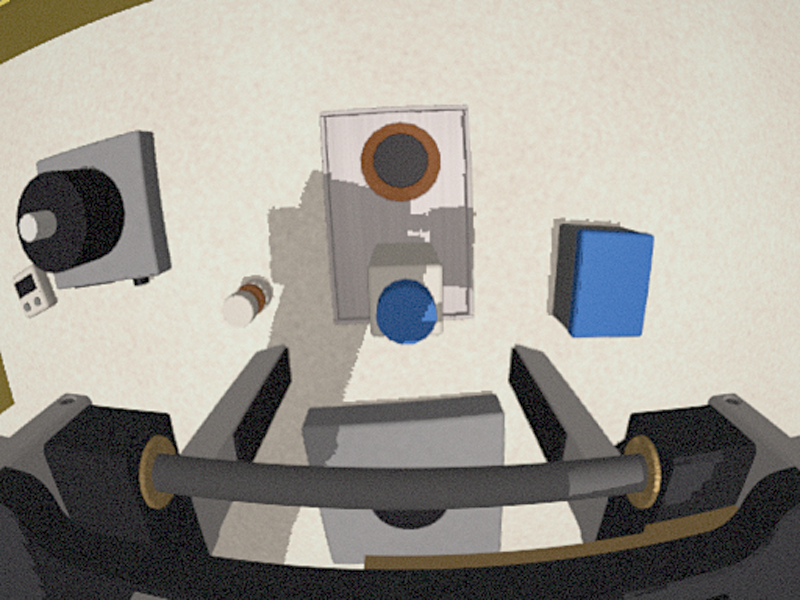

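```bash
python3 -m pendant '{"translation":[[-0.0014,0.0018,0.005],[0,0,0.012],[0,0,0.02],[0,0,0.02],[0,0,0.02],[0,0,0.02],[0,0,0.02],[0,0,0.012],[0,0,0.01],[0,0,0.006],[0,0,0.004],[0,0,0],[0,0,0]],"turn":[0,0,0,0,0,0,0,0,0,0,0,0,0]}' 0.094
python3 -c "
from h import *
plan([490.5,-262.3,72],-5)"
```

```text
time: 47.42
tool_pos: [490.4, -263.4, 73.9]
tool_rot: [180.0, -0.0, -5.0]
wrist_force: [-0.3, -0.0, 0.2]
width: 93.9
now [ 490.4 -263.4   73.9] rot [ 1.7999e+02 -5.0000e-02 -4.9800e+00] w 93.9 t 47.42 F [-0.3 -0.   0.2]
 tool shift mm [-0.  -1.1  1.9] turn rad 0.0003
```

```bash
python3 -m pendant '{"translation":[[0,-0.001,0.0015],[0,0,0],[0,0,0],[0,0,0],[0,0,0],[0,0,0],[0,0,0],[0,0,0]],"turn":[0,0,0,0,0,0,0,0]}' 0.03 25
python3 -c "
from h import *
plan([473,282,222],-5)"
```

```text
time: 48.08
tool_pos: [490.1, -262.5, 72.0]
tool_rot: [180.0, -0.0, -5.0]
wrist_force: [-0.2, 1.1, 0.9]
width: 47.8
now [ 490.1 -262.5   72. ] rot [ 1.7999e+02 -1.0000e-02 -5.0000e+00] w 47.8 t 48.08 F [-0.2  1.1  0.9]
 tool shift mm [ -64.5 -540.9 -150. ] turn rad -0.0
```

```bash
python3 -m pendant '{"translation":[[0,0,-0.005],[0,0,-0.012],[0,0,-0.02],[0,0,-0.02],[0,0,-0.02],[0,0,-0.02],[0,0,-0.02],[0,0,-0.018],[0,0,-0.01],[0,0,-0.005],[-0.001,-0.008,0],[-0.002,-0.016,0],[-0.0025,-0.022,0],[-0.0032,-0.0264,0],[-0.0032,-0.0264,0],[-0.0032,-0.0264,0],[-0.0032,-0.0264,0],[-0.0032,-0.0264,0],[-0.0032,-0.0264,0],[-0.0032,-0.0264,0]],"turn":[0,0,0,0,0,0,0,0,0,0,0,0,0,0,0,0,0,0,0,0]}'
python3 -m pendant '{"translation":[[-0.0032,-0.0264,0],[-0.0032,-0.0264,0],[-0.0032,-0.0264,0],[-0.0032,-0.0264,0],[-0.0032,-0.0264,0],[-0.0032,-0.0264,0],[-0.0032,-0.0264,0],[-0.0032,-0.0264,0],[-0.0032,-0.0264,0],[-0.0032,-0.0264,0],[-0.0025,-0.022,0],[-0.002,-0.016,0],[-0.001,-0.008,0],[0,0,0],[0,0,0],[0,0,0]],"turn":[0,0,0,0,0,0,0,0,0,0,0,0,0,0,0,0]}'
python3 - <<'E'
from h import *
im,c=snap('wrist','w20'); crop(im,0,0,512,384,'w20c')
plan([473,282,72.5],-5)
E
```

```text
time: 49.75
tool_pos: [480.9, -28.0, 220.7]
tool_rot: [-180.0, 0.2, -5.0]
wrist_force: [1.0, 0.2, -1.8]
width: 48.0
time: 51.08
tool_pos: [471.9, 280.3, 221.4]
tool_rot: [179.9, 0.0, -5.1]
wrist_force: [0.3, -0.2, -1.9]
width: 47.9
now [472.2 280.3 221.6] rot [ 1.7991e+02  2.0000e-02 -5.1200e+00] w 48.3 t 51.13 F [-0.4  0.3 -2.4]
 tool shift mm [  0.7  -1.8 149.1] turn rad -0.0021
```

View pics/w20c.png

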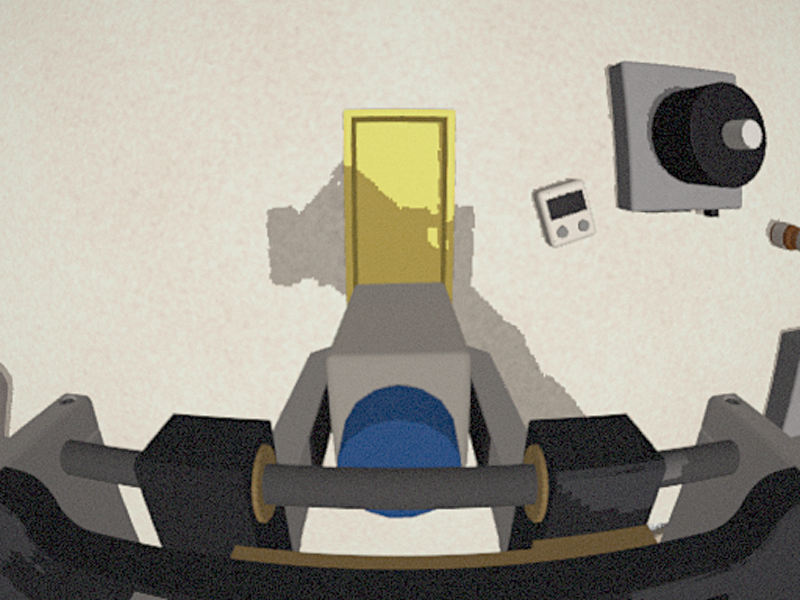

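```bash
python3 -m pendant '{"translation":[[0.0005,0,0.005],[0,0,0.012],[0,0,0.02],[0,0,0.02],[0,0,0.02],[0,0,0.02],[0,0,0.018],[0,0,0.012],[0,0,0.008],[0,0,0.005],[0,0,0.003],[0,0,0.003],[0,0,0],[0,0,0]],"turn":[0,0,0,0,0,0,0,0,0,0,0,0,0,0]}'
python3 - <<'E'
from h import *
plan([473,282,72.3],-5)
E
```

```text
time: 52.3
tool_pos: [472.9, 282.3, 76.4]
tool_rot: [-180.0, -0.0, -5.0]
wrist_force: [0.2, -0.1, -2.4]
width: 48.2
now [472.9 282.3  76.4] rot [-1.7997e+02 -4.0000e-02 -5.0000e+00] w 48.2 t 52.3 F [ 0.2 -0.1 -2.4]
 tool shift mm [0.1 0.3 4.1] turn rad -0.0
```

```bash
python3 -m pendant '{"translation":[[0,0,0.002],[0,0,0.0015],[0,0,0.0008],[0,0,0],[0,0,0]],"turn":[0,0,0,0,0]}'
```

```text
time: 52.72
tool_pos: [472.7, 282.1, 72.0]
tool_rot: [-180.0, -0.0, -5.0]
wrist_force: [0.0, 0.1, 1.2]
width: 48.1
```

```bash
python3 -m pendant '{"translation":[[0,0,0],[0,0,0],[0,0,0],[0,0,0],[0,0,0],[0,0,0],[0,0,0]],"turn":[0,0,0,0,0,0,0]}' 0.094
python3 -m pendant '{"translation":[[0,0,-0.005],[0,0,-0.012],[0,0,-0.02],[0,0,-0.02],[0,0,-0.02],[0,0,-0.02],[0,0,-0.02],[0,0,-0.018],[0,0,-0.01],[0,0,-0.005],[0,0,0],[0,0,0]],"turn":[0,0,0,0,0,0,0,0,0,0,0,0]}'
python3 - <<'E'
from h import *
im,c=snap('wrist','w21'); crop(im,0,0,512,384,'w21c')
hsv=cv2.cvtColor(im,cv2.COLOR_BGR2HSV)
comp(im,c,(hsv[...,0]>100)&(hsv[...,0]<125)&(hsv[...,1]>120),(200,110,300,250),134,'sq cap (start: 474.6 281.9)')
plan([580.2,-266.5,222],-5)
E
```

```text
time: 53.3
tool_pos: [472.6, 282.1, 71.7]
tool_rot: [-180.0, -0.0, -5.0]
wrist_force: [-0.2, -0.8, -0.0]
width: 91.0
time: 54.3
tool_pos: [472.2, 281.8, 221.1]
tool_rot: [180.0, 0.0, -5.0]
wrist_force: [-0.5, -0.3, -0.2]
width: 94.3
sq cap (start: 474.6 281.9) [ 236  177   39   41 1259] [255.4 197.3] [37.7 40.6] [475.1 281.7 134. ]
now [472.  281.7 220.7] rot [ 1.7993e+02  8.0000e-02 -4.9900e+00] w 93.8 t 54.35 F [-0.2 -0.4  0.4]
 tool shift mm [155.5 536.7  -1.3] turn rad 0.0001
```

View pics/w21c.png

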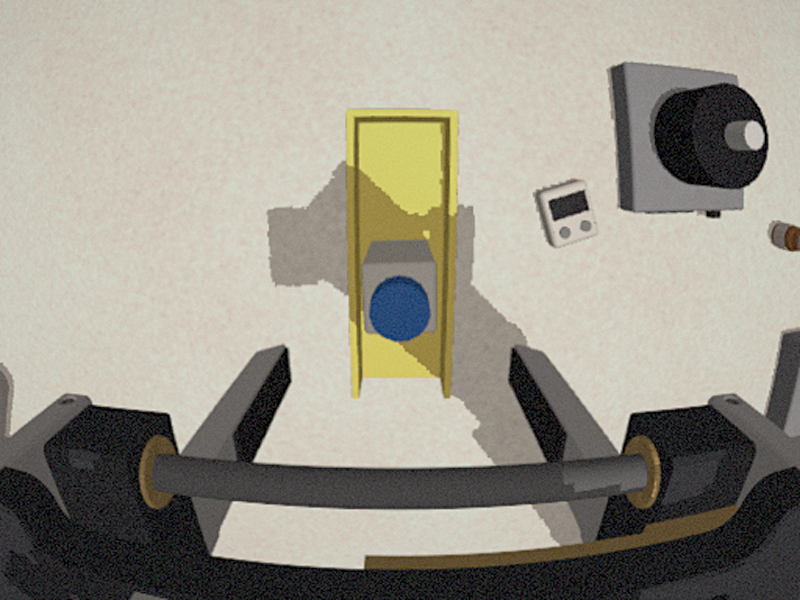

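The square bottle is back within 1 mm of its start (475.1,281.7 against 474.6,281.9). Next is the round bottle.

```bash
python3 -m pendant '{"translation":[[0.003,0.010,0],[0.006,0.020,0],[0.008,0.028,0],[0.008,0.028,0],[0.008,0.028,0],[0.008,0.028,0],[0.008,0.028,0],[0.008,0.028,0],[0.008,0.028,0],[0.008,0.028,0],[0.008,0.028,0],[0.008,0.028,0]],"turn":[0,0,0,0,0,0,0,0,0,0,0,0]}'
python3 -m pendant '{"translation":[[0.008,0.028,0],[0.008,0.028,0],[0.008,0.028,0],[0.008,0.028,0],[0.008,0.028,0],[0.008,0.028,0],[0.010,0.029,0],[0.006,0.020,0],[0.003,0.010,0],[0,0,0],[0,0,0],[0,0,0]],"turn":[0,0,0,0,0,0,0,0,0,0,0,0]}'
python3 - <<'E'
from h import *
im,c=snap('wrist','w22'); crop(im,0,0,512,384,'w22c')
comp(im,c,im.max(2)<50,(235,170,285,225),139,'rd cap')
plan([580.2,-267,72],-5)
E
```

```text
time: 55.35
tool_pos: [533.4, -36.9, 220.8]
tool_rot: [180.0, 0.1, -5.0]
wrist_force: [0.9, 0.7, -0.7]
width: 94.3
time: 56.35
tool_pos: [581.0, -264.2, 221.3]
tool_rot: [-179.9, 0.1, -4.9]
wrist_force: [0.4, -0.0, -0.2]
width: 94.1
rd cap [243 183  33  37 957] [258.9 201.1] [32.6 35.6] [ 581.6 -267.   139. ]
now [ 581.2 -264.1  221.6] rot [-1.7992e+02  3.0000e-02 -4.8400e+00] w 94.3 t 56.4 F [-0.5  0.8  0.6]
 tool shift mm [ -0.8   3.  149.6] turn rad 0.0028
```

View pics/w22c.png

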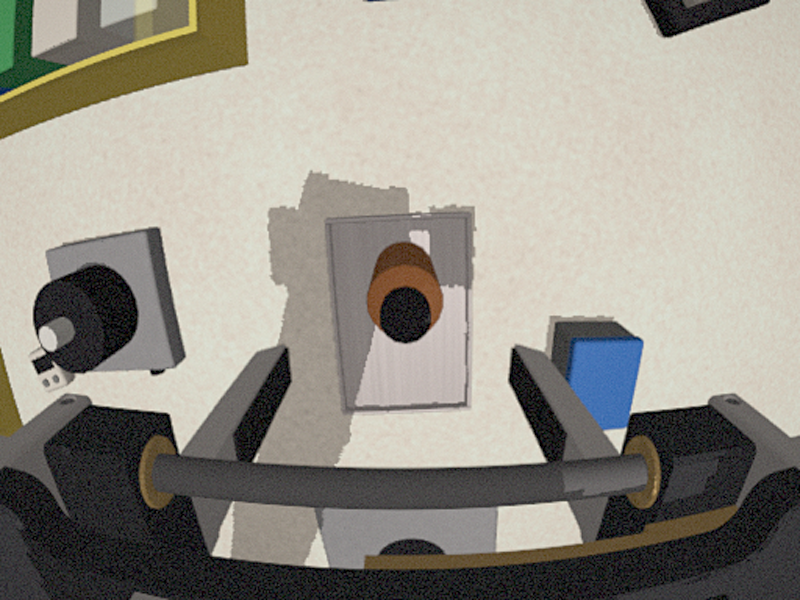

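```bash
python3 -m pendant '{"translation":[[-0.0008,0.001,0.005],[0,0,0.012],[0,0,0.02],[0,0,0.02],[0,0,0.02],[0,0,0.02],[0,0,0.02],[0,0,0.012],[0,0,0.01],[0,0,0.006],[0,0,0.004],[0,0,0],[0,0,0]],"turn":[0,0,0,0,0,0,0,0,0,0,0,0,0]}' 0.094
python3 -c "
from h import *
plan([580.2,-266.9,72],-5)"
```

```text
time: 57.48
tool_pos: [580.8, -267.5, 73.3]
tool_rot: [180.0, -0.1, -5.0]
wrist_force: [1.0, -0.2, -0.0]
width: 94.1
now [ 580.8 -267.5   73.3] rot [ 1.7998e+02 -6.0000e-02 -5.0000e+00] w 94.1 t 57.48 F [ 1.  -0.2 -0. ]
 tool shift mm [-0.7 -0.6  1.3] turn rad 0.0
```

```bash
python3 -m pendant '{"translation":[[-0.0005,-0.0005,0.001],[0,0,0],[0,0,0],[0,0,0],[0,0,0],[0,0,0],[0,0,0],[0,0,0]],"turn":[0,0,0,0,0,0,0,0]}' 0.03 25
python3 -c "
from h import *
plan([415.4,283.2,222],-5)"
```

```text
time: 58.15
tool_pos: [579.9, -266.9, 71.7]
tool_rot: [180.0, -0.0, -5.0]
wrist_force: [0.4, -0.6, -0.7]
width: 49.6
now [ 579.9 -266.9   71.7] rot [ 1.8e+02 -1.0e-02 -5.0e+00] w 49.6 t 58.15 F [ 0.4 -0.6 -0.7]
 tool shift mm [-211.8 -533.7 -150.3] turn rad 0.0
```

```bash
python3 -m pendant '{"translation":[[0,0,-0.005],[0,0,-0.012],[0,0,-0.02],[0,0,-0.02],[0,0,-0.02],[0,0,-0.02],[0,0,-0.02],[0,0,-0.018],[0,0,-0.01],[0,0,-0.005],[-0.003,-0.008,0],[-0.006,-0.016,0],[-0.009,-0.022,0],[-0.0103,-0.026,0],[-0.0103,-0.026,0],[-0.0103,-0.026,0],[-0.0103,-0.026,0],[-0.0103,-0.026,0],[-0.0103,-0.026,0],[-0.0103,-0.026,0]],"turn":[0,0,0,0,0,0,0,0,0,0,0,0,0,0,0,0,0,0,0,0]}'
python3 -m pendant '{"translation":[[-0.0103,-0.026,0],[-0.0103,-0.026,0],[-0.0103,-0.026,0],[-0.0103,-0.026,0],[-0.0103,-0.026,0],[-0.0103,-0.026,0],[-0.0103,-0.026,0],[-0.0103,-0.026,0],[-0.0103,-0.026,0],[-0.0103,-0.026,0],[-0.009,-0.022,0],[-0.006,-0.016,0],[-0.003,-0.008,0],[0,0,0],[0,0,0],[0,0,0]],"turn":[0,0,0,0,0,0,0,0,0,0,0,0,0,0,0,0]}'
python3 - <<'E'
from h import *
im,c=snap('wrist','w23'); crop(im,0,0,512,384,'w23c')
plan([415.6,285,72],-5)
E
```

```text
time: 59.82
tool_pos: [508.0, -30.0, 220.6]
tool_rot: [-180.0, 0.2, -5.0]
wrist_force: [0.8, 0.4, -1.7]
width: 49.6
time: 61.15
tool_pos: [416.3, 281.7, 221.2]
tool_rot: [179.9, 0.0, -5.1]
wrist_force: [-0.9, -0.3, -1.7]
width: 49.8
now [416.5 281.7 221.4] rot [ 1.7992e+02  1.0000e-02 -5.1300e+00] w 50.0 t 61.2 F [-0.4  0.  -2. ]
 tool shift mm [ -1.2  -3.2 149.4] turn rad -0.0023
```

View pics/w23c.png

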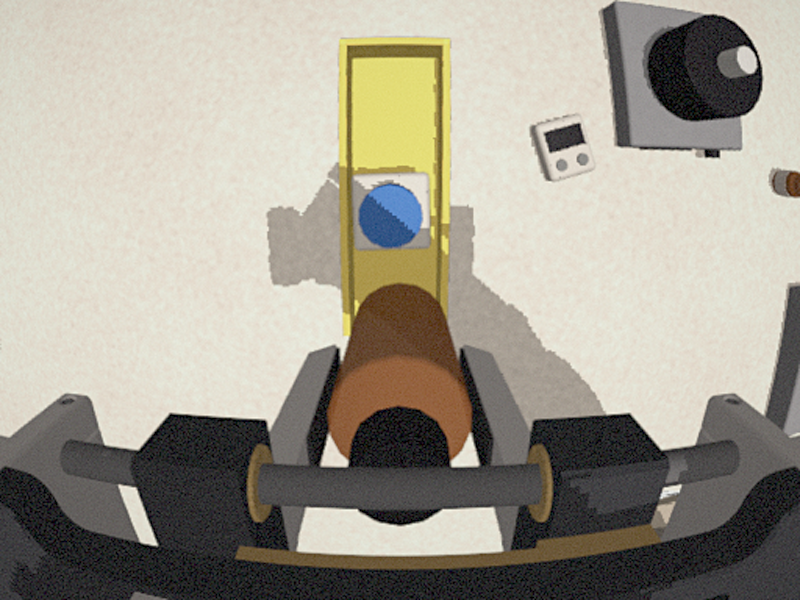

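```bash
python3 -m pendant '{"translation":[[-0.0009,-0.001,0.005],[0,0,0.012],[0,0,0.02],[0,0,0.02],[0,0,0.02],[0,0,0.02],[0,0,0.018],[0,0,0.012],[0,0,0.008],[0,0,0.005],[0,0,0.003],[0,0,0.003],[0,0,0],[0,0,0]],"turn":[0,0,0,0,0,0,0,0,0,0,0,0,0,0]}'
python3 - <<'E'
from h import *
plan([415.3,285,71.5],-5)
E
```

```text
time: 62.37
tool_pos: [415.6, 284.8, 76.1]
tool_rot: [-180.0, -0.0, -5.0]
wrist_force: [-0.9, 0.5, -1.5]
width: 50.2
now [415.6 284.8  76.1] rot [-1.7996e+02 -4.0000e-02 -5.0000e+00] w 50.2 t 62.37 F [-0.9  0.5 -1.5]
 tool shift mm [-0.3 -0.2  4.6] turn rad -0.0
```

```bash
python3 -m pendant '{"translation":[[0,0,0.002],[0,0,0.0015],[0,0,0.0005],[0,0,0],[0,0,0]],"turn":[0,0,0,0,0]}'
```

```text
time: 62.78
tool_pos: [415.3, 284.6, 71.7]
tool_rot: [-180.0, -0.0, -5.0]
wrist_force: [0.4, 0.1, -2.0]
width: 49.8
```

```bash
python3 -m pendant '{"translation":[[0,0,0.0008],[0,0,0],[0,0,0]],"turn":[0,0,0]}'
```

```text
time: 63.03
tool_pos: [415.4, 284.6, 71.7]
tool_rot: [-180.0, -0.0, -5.0]
wrist_force: [-2.0, -1.0, 5.8]
width: 49.6
```

Contact. I'll release and rise straight up.

```bash
python3 -m pendant '{"translation":[[0,0,0],[0,0,0],[0,0,0],[0,0,0],[0,0,0],[0,0,0],[0,0,0]],"turn":[0,0,0,0,0,0,0]}' 0.094
python3 -m pendant '{"translation":[[0,0,-0.005],[0,0,-0.012],[0,0,-0.02],[0,0,-0.02],[0,0,-0.02],[0,0,-0.02],[0,0,-0.02],[0,0,-0.018],[0,0,-0.01],[0,0,-0.005],[0,0,0],[0,0,0]],"turn":[0,0,0,0,0,0,0,0,0,0,0,0]}'
python3 -m pendant '{"translation":[[0.004,0.010,-0.005],[0.006,0.02,-0.01],[0.006,0.028,-0.012],[0.006,0.028,-0.012],[0.006,0.028,-0.012],[0.006,0.028,-0.012],[0.006,0.028,-0.012],[0.006,0.028,-0.012],[0.006,0.028,-0.012],[0.006,0.02,-0.01],[0.003,0.01,-0.005],[0,0,0],[0,0,0],[0,0,0]],"turn":[0,0,0,0,0,0,0,0,0,0,0,0,0,0]}'
python3 - <<'E'
from h import *
im,c=snap('wrist','w24'); crop(im,0,0,512,384,'w24c')
im2,c2=snap('side','s24'); crop(im2,190,60,350,260,'s24c')
im3,c3=snap('top','t24')
plan([415.6,285,72],-5)
E
```

```text
time: 63.62
tool_pos: [415.2, 284.6, 70.8]
tool_rot: [180.0, 0.0, -5.0]
wrist_force: [-0.1, -0.4, -0.1]
width: 92.2
time: 64.62
tool_pos: [415.0, 284.3, 220.4]
tool_rot: [180.0, 0.0, -5.0]
wrist_force: [0.1, -0.7, -0.4]
width: 94.3
time: 65.78
tool_pos: [453.0, 25.0, 334.1]
tool_rot: [-180.0, 0.1, -4.9]
wrist_force: [0.5, 0.5, -0.6]
width: 94.3
now [453.2  25.3 334.3] rot [-1.7999e+02  8.0000e-02 -4.8800e+00] w 93.5 t 65.93 F [-0.2  0.4  0.4]
 tool shift mm [ -59.6 -255.6  262.3] turn rad 0.0021
```

View pics/w24c.png

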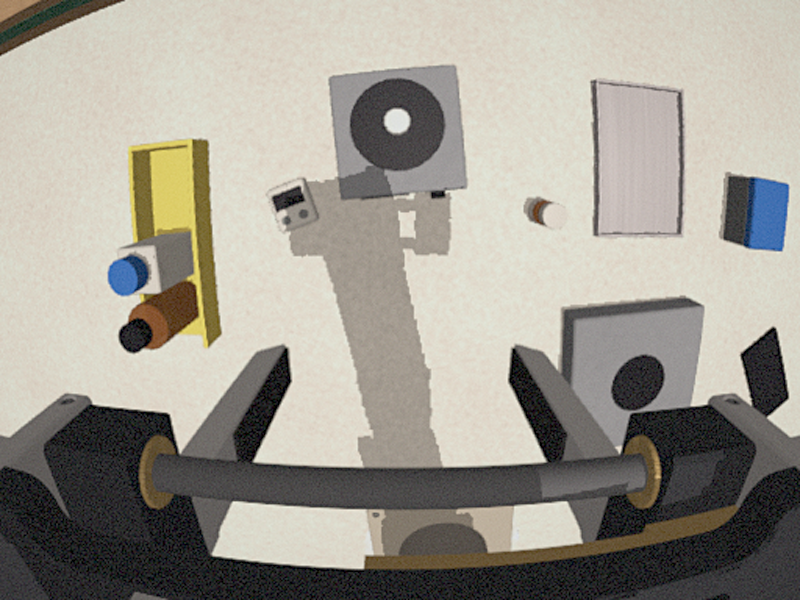

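View pics/s24.png

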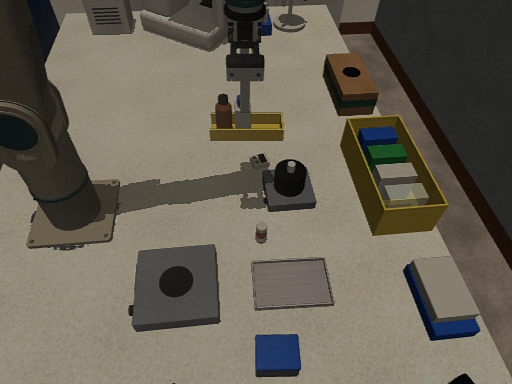

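View pics/t24.png

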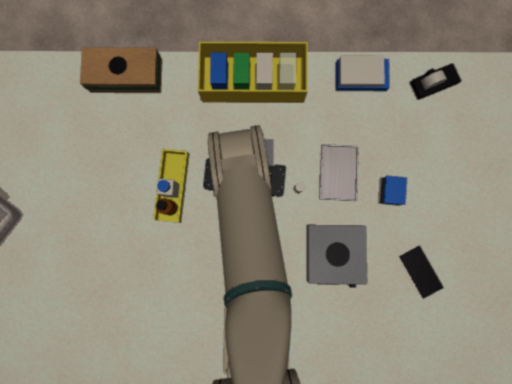

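All three views show the end state as intended. I'll compare start and end pictures for the bottles and the things not to be shifted.

Run:
```python
from h import *
a=cv2.imread('pics/top0.png');b=cv2.imread('pics/t24.png');c=cal('top')
def blue(i):h=cv2.cvtColor(i,cv2.COLOR_BGR2HSV);return (h[...,0]>100)&(h[...,0]<125)&(h[...,1]>110)
for i,n in [(a,'start'),(b,'end')]:
    comp(i,c,blue(i),(150,175,175,200),134,n+' sq','top')
    comp(i,c,i.max(2)<40,(150,195,172,218),139,n+' rd','top')
A=cv2.imread('pics/side0.png').astype(np.float32);B=cv2.imread('pics/s24.png').astype(np.float32)
for n,(x0,y0,x1,y1),P,Q in [('rd cap side',(212,90,234,132),A,B),('vial side',(250,215,274,248),A,B),('tip side',(248,328,308,380),A,B),('timer side',(246,148,272,172),A,B),('vial top',(290,180,306,196),a,b),('tip top',(376,172,412,210),a,b),('rack bottles top',(148,172,185,222),a,b)]:
    p=cv2.cvtColor(P[y0:y1,x0:x1].astype(np.uint8),cv2.COLOR_BGR2GRAY).astype(np.float32);q=cv2.cvtColor(Q[y0:y1,x0:x1].astype(np.uint8),cv2.COLOR_BGR2GRAY).astype(np.float32)
    print(n,'shift px',np.round(cv2.phaseCorrelate(p,q,cv2.createHanningWindow(p.shape[::-1],cv2.CV_32F)),2),'mean diff',np.abs(p-q).mean().round(1))
print(bot.sense()['time'],bot.sense()['wrist_force'])
crop(cv2.imread('pics/t24.png'),140,130,420,300,'t24c')
```

```text
start sq [158 180  11  12 101] [162.9 185.6] [10.1 10.9] [469.2 277.7 134. ]
start rd [157 201   9   9  71] [161.  205.1] [8.6 8.8] [411.  280.2 139. ]
end sq [158 180  11  12 101] [163.  185.4] [10.3 10.7] [469.8 277.6 134. ]
end rd [157 201  10   9  71] [161.4 204.9] [8.1 9.2] [411.4 279.  139. ]Traceback (most recent call last):
  File "<stdin>", line 10, in <module>
    return _wrapfunc(a, 'round', decimals=decimals, out=out)
    return _wrapit(obj, method, *args, **kwds)
    conv = _array_converter(obj)
ValueError: setting an array element with a sequence. The requested array has an inhomogeneous shape after 1 dimensions. The detected shape was (2,) + inhomogeneous part.
```

Run:
```python
from h import *
a,b,A,B=[cv2.cvtColor(cv2.imread(f'pics/{n}.png'),cv2.COLOR_BGR2GRAY).astype(np.float32) for n in ('top0','t24','side0','s24')]
for n,(x0,y0,x1,y1),P,Q in [('vial side',(250,215,274,248),A,B),('tip side',(248,328,308,380),A,B),('timer side',(246,148,272,172),A,B),('vial top',(290,180,306,196),a,b),('tip top',(376,172,412,210),a,b)]:
    p=P[y0:y1,x0:x1].copy();q=Q[y0:y1,x0:x1].copy()
    s,r=cv2.phaseCorrelate(p,q,cv2.createHanningWindow(p.shape[::-1],cv2.CV_32F)); print(n,np.round(s,2),round(r,2),np.abs(p-q).mean().round(1))
```

```text
vial side [ 0.02 -0.01] 0.97 1.8
tip side [ 0.05 -0.04] 1.01 1.9
timer side [0.08 0.13] 0.89 19.6
vial top [-0.06 -0.03] 0.97 1.4
tip top [-0.22 -0.09] 0.93 3.2
```

Nothing was shifted; the timer's brightness difference is the arm's shadow. Handing in.

```bash
python3 -c "
from station import bot
print(bot.job_done()); print(bot.sense()['time'])"
```

```text
the job is handed in; nothing more can be done
None
the job is handed in; nothing more can be done
```

The job is done in the order asked, and I handed it in at about 66 s of the 149 s. Both bottles stood in the tray while the pot went onto the small plate's black disc and the cover went over it. Then the square bottle and after it the round one went back to their places in the rack.

**Bottles:** the before and after top views put both caps within about 1.5 mm of where they started, and both bottles stand upright.

**Pot and cover:** before it was covered, the wrist view put the pot about 2.5 mm from the disc's centre and the side view about 6 mm. The two cameras disagree by a few mm. The cover then sat flat, well inside the plate's edges.

**Not to be shifted:** the tip box and vial show at most 0.2 px of movement. The timer shows about 0.15 px, but the arm's shadow lay across it in the last picture, so that check is less certain.

**Forces:** wrist readings at the end of each move stayed below 10 N, and no check failed.

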